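# Check frozen cherries with the infrared thermometer

## Robot

A 7-joint arm with a two-finger parallel gripper is mounted at the origin on the work surface. World frame = base frame: x ahead of the robot, y to its left, z up, the work surface at z = 0. Lengths are in m, angles in rad, forces in N, time in s.
With the tool pointing down it reaches from about 0.425 to 0.95 m from the base axis. Payload 16.7 kg.
Tool frame: the origin (TCP) lies on the centre line of the jaws, within the pads' length; the fingertips stand 11 mm ahead of it and the grasp point (between the pads) lies 8 mm behind it; z points along the fingers, y is the line along which they close (so a half turn about z gives the same grasp; the last joint's range is limited). The gripper opens to 94 mm and grips with 3 to 60 N. Pads are 16 mm wide; open, the fingers measure 119 mm over their backs; the gripper's body (75 mm by 177 mm) begins 78 mm behind the grasp point.
Start: joints at [-1.327, 0.426, 0.074, 1.606, -0.034, 1.111, -0.067], TCP at [0.258, 0.624, 0.216] pointing down, gripper open.
Joint ranges: [-2.85, 2.85], [-0.5, 2.14], [-1.23, 1.37], [0.21, 2.46], [-1.02, 4.16], [0.16, 2.05], [-2.73, 2.73]. Speed limits (rad/s): [1.89, 1.89, 2.39, 2.39, 3.01, 3.01, 3.01].

## Interface

Orientations are given as a unit quaternion [x, y, z, w].
In Python, from bench import monitor, eyes, env gives the robot as it stands.
- The arm moves only by the tool carry_out, never from a script. Its argument "increments" is a list of rows, each a list of 3 entries, a list of its own where there are three numbers: the shift along the tool's x, y, z in units of 30 mm (1.0 is 30 mm), then the turn, a rotation vector about the tool's x, y, z in units of 5 degrees (1.0 is 5 degrees), then the closure, from 0 (fully open) to 1 (shut). A call has 1 to 8 rows; each row shifts and turns the commanded pose from where the row before left it, along the tool's axes as they then stand; what a row does not reach is not made up. A row lasts 1/8 s, in which the tool goes at most 62.5 mm and 10.7 degrees, less where a joint would pass 70% of its speed; a pose out of reach is approached as far as the arm can. A call is refused whole if a number of a shift passes 1 or a number of a turn 1, either way. A call with a gripper value outside its range is refused whole. The fingers move at their own pace and stop on an object; the grip force is fixed at half the most. Time passes only in rows, so rows that do not move let the fingers close. It gives the time, the measured TCP pose, the force, the opening and the grip force at its end, in the units of the state.
- monitor.read_state(): the state, without advancing time (a new reading comes with each control period).
- eyes.grab_frame(name): name is "scene" or "top"; returns a dict with "frame" (420x560x3 uint8, red, green, blue), "range_z" (420x560 float32, m along the optical axis (not along the pixel's ray), 0 where there is no reading), "fx", "fy", "cx", "cy" (pixels), "distortion" ([k1, k2, p1, p2, k3] as OpenCV has them; the pictures are not rectified), "R" (3x3) and "t" (3): a world point X has camera coordinates R X + t. Camera axes: x right, y down, z forward; pixel columns grow to the right and rows downward; lengths in m; the calibration is good to about 2 mm. A picture is of the moment at which its call begins.
- env.finish_job(): hands the job in; it is judged then, once.
The state is a dict: "time": time; "joint_positions": joint angles; "dq": joint speeds; "tau": joint torques, N m; "position": TCP position; "tool_rot": TCP orientation; "force": force on the tool from outside, world axes, zero at the start; "torque": the same for the moment, N m; "gripper_width": finger opening in m; "grasp_force": force on a finger pad.
Only numpy, scipy, OpenCV 4.12 (cv2) and the standard library are available. Lean on these libraries where they do the work, as an engineer would, in place of code of your own. Each camera call takes 0.05 s, during which the arm holds its last target. There are 200 camera calls.

## Task

Tip all seven frozen cherries from the small steel beaker into the steel bowl and stand the empty beaker back upright on the table. Then draw the infrared thermometer out of its holster, turn it so that its lens points steeply down at the middle of the bowl from about 15 cm away, and keep holding it there, still and clear of everything, for the reading: the job finishes with the thermometer held in the air. Leave the other things on the table where they are.

Things in the scene. Friction and masses are not known exactly. Their poses are not given: they have to be found in the camera images.
- beaker: Smooth stainless steel beaker, loose, about 110 g, no handle: 80 mm tall, outside diameter 60 mm at the base and 68 mm at the rim, wall 2.5 mm; it can turn in the fingers unless gripped firmly (about 40 N). Origin at the centre of its underside, z up through the mouth. The cherries start in it, their tops about 17 mm below the rim; tipped well past level it empties, at times after a small shake.
- bowl: Round stainless steel mixing bowl, loose, about 350 g: 170 mm across the rim, 60 mm tall, wall 3 mm. Origin at the centre of its underside, z up. Empty at the start, stands on the table.
- bowl_in (a point): Centre of the bowl's inner floor, about 4 mm above its underside; the thermometer is aimed at this point (the cherries gather round it).
- cherry0: Frozen cherry, a hard ball of 23 mm diameter, 10 g, starts in the beaker and rolls freely. Origin at its centre.
- cherry1: Frozen cherry, a hard ball of 23 mm diameter, 10 g, starts in the beaker and rolls freely. Origin at its centre.
- cherry2: Frozen cherry, a hard ball of 23 mm diameter, 10 g, starts in the beaker and rolls freely. Origin at its centre.
- cherry3: Frozen cherry, a hard ball of 23 mm diameter, 10 g, starts in the beaker and rolls freely. Origin at its centre.
- cherry4: Frozen cherry, a hard ball of 23 mm diameter, 10 g, starts in the beaker and rolls freely. Origin at its centre.
- cherry5: Frozen cherry, a hard ball of 23 mm diameter, 10 g, starts in the beaker and rolls freely. Origin at its centre.
- cherry6: Frozen cherry, a hard ball of 23 mm diameter, 10 g, starts in the beaker and rolls freely. Origin at its centre.
- thermometer: Pistol-shaped infrared thermometer, 240 g, already measuring. Origin: centre of the grip's butt; z up along the grip, x the way the lens looks. Black grip 34 (x) x 30 (y) mm, up to the barrel. White barrel z 92 to 136 mm, 42 mm wide (y), flat sides, x -45 to 65 mm; black nozzle, 37 mm diameter, to x = 80 mm. Starts grip down in the holster, lens level, roughly towards the robot.
- lens (a point): Middle of the thermometer's lens, at the nozzle's end (80, 0, 114 mm from the thermometer's origin); axes as the thermometer's.
- holster: Bench holster fixed to the table: steel foot 110 x 90 x 12 mm, grey upright pocket 50 x 46 mm outside, open at the top, in which the thermometer's grip stands with 4 mm of play all round. Pocket floor 12 mm, rim 72 mm above the table: lift over 60 mm straight up to clear it; the barrel starts 32 mm above the rim. Origin: centre of the underside; axes as the thermometer's at the start.
- sticks: Loose bundle of flat wooden sticks lying on the table, 112 x 42 x 17 mm. Origin at the centre of its underside. Bystander.
- tub: Closed white plastic tub, 100 mm across the lid, 83 mm tall, loose. Origin at the centre of its underside. Bystander.
- sanitiser: Clear plastic bottle with grey cap, 60 mm diameter, 130 mm tall, loose. Origin at the centre of its underside. Bystander.
- beaker_rim (a point): Centre of the beaker's mouth, 80 mm above its origin along its z.
- mould_edge (a point): Middle of the near top edge of a fixed stainless ice-pop mould with wooden sticks standing in it, beyond the work: 184 mm deep, 378 mm wide, 105 mm tall (150 mm with sticks), square to the table within a few degrees. Bystander.

How it is judged:
By the outcome, as a careful person would: the job done as asked, in the order asked, and still so for the second after the job is handed in, while the arm keeps its last pose, push and grip.
It also fails if it takes over 67 s, if anything falls off the work surface, if the arm or the gripper's body presses on something with over 40 N, if the wrist force passes 120 N, or if a joint passes its speed limit or range.

## Working session

There is one attempt and no reset: what is moved stays moved. The work goes in short steps, Python scripts to look and compute and a tool call to move; the robot and the scene stay as the last step left them, time stands still between calls to the robot, and variables do not carry over. Pictures are saved under pics/ and viewed, at most 10 in all, crops included, and the job is handed in when it is done.

Besides the shell and the picture viewer there is one more tool, called by a JSON object that holds its "fn" and its "kwargs", one argument or row to a line. carry_out: Moves the arm, as the interface text tells. Its arguments: {"type":"object","properties":{"increments":{"type":"array","items":{"type":"array"}}},"required":["increments"]}

```bash
mkdir -p pics; ls; cat > h.py <<'E'
import numpy as np, cv2
from bench import monitor, eyes, env
def grab(n):
    f=eyes.grab_frame(n); f={k:(np.array(v) if not np.isscalar(v) else v) for k,v in f.items()}
    f['K']=np.array([[f['fx'],0,f['cx']],[0,f['fy'],f['cy']],[0,0,1]]); return f
def cloud(f):
    h,w=f['range_z'].shape; u,v=np.meshgrid(np.arange(w),np.arange(h))
    p=cv2.undistortPoints(np.stack([u,v],-1).reshape(-1,1,2).astype(float),f['K'],f['distortion']).reshape(h,w,2)
    z=f['range_z'].astype(float); c=np.dstack([p*z[...,None],z]); 
    X=(c-f['t'])@f['R']; X[z==0]=np.nan; return X
E
python3 - <<'E'
from h import *
for n in ['scene','top']:
    f=grab(n); cv2.imwrite(f'pics/{n}0.png',f['frame'][:,:,::-1]); np.save(n+'.npy',cloud(f))
    print(n,f['fx'],-f['R'].T@f['t'],f['R'][2])
print(monitor.read_state())
E
```

```text
pics
scene 480.568444208868 [ 1.44445758 -0.09171838  1.03052241] [-0.69875249  0.07724549 -0.71118078]
top 417.62010093897135 [0.47432441 0.01179294 1.05738901] [ 0.07879633 -0.02560185 -0.99656193]
{'time': 0.1, 'joint_positions': array([-1.32750925,  0.42666306,  0.0738604 ,  1.60651479, -0.03409406,
        1.11080841, -0.06708061]), 'dq': array([ 0.00061384, -0.00056695,  0.00115146, -0.00113803, -0.00138746,
        0.00066709,  0.0021023 ]), 'tau': array([ 8.75958125e-03, -9.37466741e+01,  3.67732510e+00, -4.55031216e+01,
       -4.85190970e-02,  1.70403917e-02,  9.09383118e-06]), 'position': array([0.25825361, 0.62323967, 0.21586258]), 'tool_rot': array([ 1.95141033e-01,  9.80775028e-01, -5.63041504e-04, -6.76162292e-05]), 'force': array([-0.01475571,  0.19705833,  1.09408795]), 'torque': array([ 0.00528531, -0.00147924,  0.03032229]), 'grasp_force': 0.0, 'gripper_width': 0.09356270698786791}
```

View pics/scene0.png

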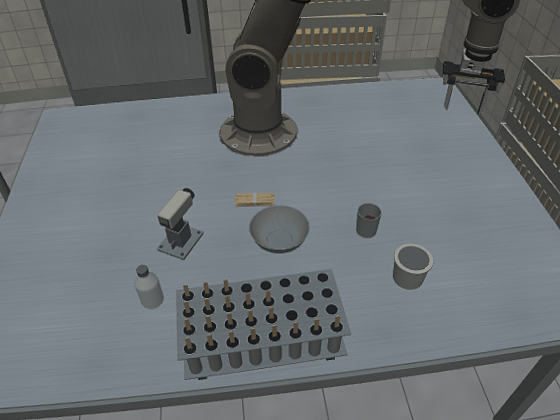

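View pics/top0.png

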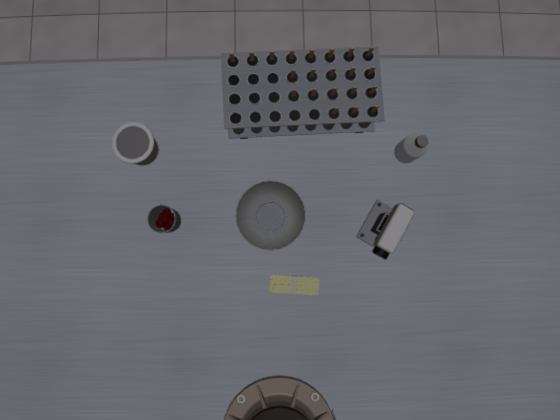

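The scene view looks back at the robot. In the top view the beaker with red cherries is at about (164,219), bowl (271,216), thermometer barrel (405,210)→(382,253), tub (134,143), bottle (414,146) and sticks (294,285).

```bash
python3 - <<'E'
import numpy as np, cv2
T=np.load('top.npy'); S=np.load('scene.npy')
A=np.vstack([T.reshape(-1,3),S.reshape(-1,3)])
src=np.r_[np.zeros(T.size//3),np.ones(S.size//3)]
ok=~np.isnan(A[:,0])&(abs(A[:,1])<.8)&(A[:,0]<1.2)
print('table z T,S',[np.median(A[ok&(src==i)&(abs(A[:,2])<.02)][:,2]) for i in (0,1)])
def reg(px,r,zlo,zhi=.3,s=None):
    c=T[px[1],px[0]]; return c
def sel(xr,yr,zl,zh,s=None):
    m=ok&(A[:,0]>xr[0])&(A[:,0]<xr[1])&(A[:,1]>yr[0])&(A[:,1]<yr[1])&(A[:,2]>zl)&(A[:,2]<zh)
    if s is not None:m&=src==s
    return A[m]
for n,(u,v) in dict(beaker=(164,219),bowl=(271,216),th=(395,230),tub=(134,143),san=(420,142),st=(294,285),mould=(300,130)).items():
    c=T[v-2:v+3,u-2:u+3].reshape(-1,3); c=np.nanmedian(c,0); print(n,c.round(3))
    r={'bowl':.11,'th':.12,'mould':.3}.get(n,.075)
    for s in (0,1):
        P=sel((c[0]-r,c[0]+r),(c[1]-r,c[1]+r),.008,.3,s)
        if len(P)<10: continue
        zt=np.percentile(P[:,2],97); Q=P[P[:,2]>zt-.012]
        (cc,rr)=cv2.minEnclosingCircle(Q[:,:2].astype(np.float32)); box=cv2.minAreaRect(Q[:,:2].astype(np.float32))
        print('  ',s,len(P),'zt',zt.round(3),'circ',np.round(cc,3),round(rr,4),'box',np.round(box[0],3),np.round(box[1],3),round(box[2],1))
E
```

```text
table z T,S [np.float64(-0.00020490719379877357), np.float64(-0.0008007617940362116)]
beaker [0.531 0.265 0.057]
   0 729 zt 0.081 circ [0.531 0.267] 0.034 box [0.532 0.266] [0.067 0.065] 44.9
   1 679 zt 0.079 circ [0.535 0.266] 0.0375 box [0.533 0.265] [0.07  0.069] 20.5
bowl [0.536 0.009 0.004]
   0 3057 zt 0.06 circ [0.536 0.01 ] 0.0846 box [0.536 0.01 ] [0.167 0.167] 32.3
   1 1720 zt 0.059 circ [0.538 0.011] 0.0873 box [0.537 0.011] [0.168 0.169] 57.5
th [ 0.492 -0.263  0.147]
   0 1923 zt 0.149 circ [ 0.49  -0.261] 0.0646 box [ 0.49  -0.262] [0.043 0.127] 58.3
   1 1803 zt 0.148 circ [ 0.492 -0.262] 0.0652 box [ 0.493 -0.261] [0.045 0.128] 58.4
tub [0.711 0.33  0.083]
   0 1515 zt 0.086 circ [0.714 0.334] 0.0503 box [0.714 0.333] [0.098 0.097] 83.2
   1 1400 zt 0.085 circ [0.714 0.334] 0.0528 box [0.716 0.334] [0.1   0.101] 42.5
san [ 0.692 -0.336  0.129]
   0 729 zt 0.13 circ [ 0.695 -0.342] 0.0143 box [ 0.696 -0.342] [0.025 0.027] 17.9
   1 894 zt 0.13 circ [ 0.698 -0.341] 0.0148 box [ 0.699 -0.341] [0.026 0.027] 39.9
st [ 0.363 -0.045  0.017]
   0 847 zt 0.019 circ [ 0.366 -0.046] 0.0628 box [ 0.364 -0.046] [0.123 0.044] 84.9
   1 417 zt 0.018 circ [ 0.366 -0.044] 0.0624 box [ 0.368 -0.044] [0.121 0.048] 85.9
mould [ 0.755 -0.07   0.013]
   0 18950 zt 0.147 circ [ 0.678 -0.084] 0.2861 box [ 0.747 -0.18 ] [0.571 0.276] 35.7
   1 19178 zt 0.144 circ [ 0.679 -0.083] 0.2855 box [ 0.749 -0.18 ] [0.57  0.275] 35.7
```

{"fn": "carry_out", "kwargs": {
  "increments": [
    [[-1,-0.5,-0.3],[0.5,0,0],0],
    [[-1,-0.5,-0.3],[0.5,0,0],0],
    [[-1,-0.5,-0.3],[0.5,0,0],0],
    [[-1,-0.5,-0.3],[0.5,0,0.5],0]
  ]
}}

```text
time: 0.6
position: [0.3478, 0.5235, 0.2563]
tool_rot: [0.216, 0.972, -0.087, -0.016]
force: [-0.7, 0.1, -0.4]
gripper_width: 0.0939
grasp_force: 0.0
```

```bash
cat > lg.py <<'E'
from h import *
import json
s=monitor.read_state()
open('log.txt','a').write(json.dumps([list(s['joint_positions']),list(s['position']),list(s['tool_rot'])])+'\n')
if __name__=='__main__': print(round(s['time'],2),np.round(s['joint_positions'],3),np.round(s['position'],4),np.round(s['tool_rot'],4),np.round(s['force'],1),s['gripper_width'],s['grasp_force'])
E
echo '[[-1.32750925,0.42666306,0.0738604,1.60651479,-0.03409406,1.11080841,-0.06708061],[0.25825361,0.62323967,0.21586258],[0.195141033,0.980775028,-0.000563041504,-0.0000676162292]]'>log.txt
python3 lg.py
```

```text
0.6 [-1.188  0.426  0.13   1.534 -0.036  1.361  0.08 ] [0.3478 0.5235 0.2563] [ 0.216   0.9724 -0.0867 -0.0159] [-0.7  0.1 -0.4] 0.09390095317546046 0.0
```

{"fn": "carry_out", "kwargs": {
  "increments": [
    [[-1,-0.5,-0.3],[0,1,0],0],
    [[-1,-0.5,-0.3],[0,1,0],0],
    [[-1,-0.5,0],[0,1,0],0],
    [[-1,-0.5,0],[0,1,0.5],0]
  ]
}}

```text
time: 1.1
position: [0.4311, 0.4202, 0.2699]
tool_rot: [0.249, 0.95, -0.049, -0.184]
force: [0.1, 0.7, -0.1]
gripper_width: 0.0944
grasp_force: 0.0
```

```bash
python3 lg.py
```

```text
1.1 [-0.841  0.455  0.154  1.507 -0.308  1.494  0.439] [0.4311 0.4202 0.2699] [ 0.2486  0.9496 -0.0494 -0.1842] [ 0.1  0.7 -0.1] 0.09443538641350015 0.0
```

{"fn": "carry_out", "kwargs": {
  "increments": [
    [[0,0,0],[-1,0,1],0],
    [[0,0,0],[-1,0,1],0],
    [[0,0,0],[-1,0,1],0],
    [[0,0,0],[-1,0,1],0]
  ]
}}

```text
time: 1.6
position: [0.4306, 0.4207, 0.2696]
tool_rot: [0.438, 0.886, 0.085, -0.126]
force: [-0.3, -0.0, 0.7]
gripper_width: 0.0938
grasp_force: 0.0
```

```bash
python3 lg.py
```

```text
1.6 [-0.88   0.247  0.208  1.782 -0.396  1.1    0.151] [0.4306 0.4207 0.2696] [ 0.4382  0.886   0.0849 -0.1255] [-0.3 -0.   0.7] 0.0937891421114064 0.0
```

```bash
cat > kin.py <<'E'
import numpy as np, json, itertools
from scipy.optimize import least_squares
from scipy.spatial.transform import Rotation as R
def fk(q,p,s):
    o1,o7,d1,d3,d5,d7,ae,af,aw=p; r=R.identity(); x=np.zeros(3)
    for ax,a,t in (('z',s[0]*q[0]+o1,(0,0,d1)),('y',q[1],(0,0,0)),('z',s[1]*q[2],(ae,0,d3)),('y',q[3],(af,0,0)),('z',s[2]*q[4],(0,0,d5)),('y',q[5],(aw,0,0)),('z',s[3]*q[6]+o7,(0,0,d7))):
        r=r*R.from_euler(ax,a); x=x+r.apply(t)
    return x,r
def fit():
    D=[json.loads(l) for l in open('log.txt')]; best=None
    for s in itertools.product((1,-1),repeat=4):
      for o1 in (0,1.57,3.14,-1.57):
       for o7 in (0,1.57,3.14,-1.57):
        def f(p):
            e=[]
            for q,x,t in D:
                X,r=fk(q,p,s); e+=list(X-x)+list((r.inv()*R.from_quat(t)).as_rotvec()*.5)
            return np.array(e+list(.002*p[6:]))
        z=least_squares(f,[o1,o7,.3,.4,.4,.2,0,0,0],max_nfev=60)
        if best is None or z.cost<best[0]: best=(z.cost,z.x,s,f(z.x))
    return best
if __name__=='__main__':
    b=fit(); print(b[0],b[1].round(4),b[2],abs(b[3]).max()); json.dump([list(b[1]),b[2]],open('kin.json','w'))
E
time python3 kin.py
```

```text
0.0003021784350505715 [-0.0796  1.4939  0.5434  0.5136  0.588   0.3706 -0.0215  0.1868 -0.0296] (-1, -1, -1, -1) 0.013216357188350287
real	0m16.199s
user	0m16.446s
sys	0m0.087s
```

```bash
cat > kin.py <<'E'
import numpy as np, json, itertools
from scipy.optimize import least_squares
from scipy.spatial.transform import Rotation as R
S=(-1,1,-1,1,-1,1,-1); AX='zyzyzyz'
P0=np.r_[np.r_[0,0,0,0,0,0,np.pi/2],np.array([[0,0,.4],[0,0,0],[0,0,.45],[0,0,0],[0,0,.45],[0,0,0],[0,0,.3]]).ravel()]
def fk(q,p):
    r=R.identity(); x=np.zeros(3); t=p[7:].reshape(7,3)
    for i in range(7):
        r=r*R.from_euler(AX[i],S[i]*q[i]+p[i]); x=x+r.apply(t[i])
    return x,r
W=np.r_[np.full(7,.02),np.array([[.003,.003,.0003],[.003]*3,[.003,.003,.0003],[.003]*3,[.003,.003,.0003],[.003]*3,[.01,.01,.0003]]).ravel()]
def fit():
    D=[json.loads(l) for l in open('log.txt')]
    def f(p):
        e=[]
        for q,x,t in D:
            X,r=fk(q,p); e+=list(X-x)+list((r.inv()*R.from_quat(t)).as_rotvec()*.5)
        return np.array(e+list(W*(p-P0)))
    z=least_squares(f,P0); return z.x,f(z.x)[:6*len(D)]
if __name__=='__main__':
    np.set_printoptions(suppress=True)
    p,e=fit(); np.save('kin.npy',p); print(p[:7].round(3),'\n',p[7:].reshape(7,3).round(3),abs(e).max())
def ik(x,rot,q0,p=None,lo=[-2.85,-.5,-1.23,.21,-1.02,.16,-2.73],hi=[2.85,2.14,1.37,2.46,4.16,2.05,2.73]):
    p=np.load('kin.npy') if p is None else p
    def f(q):
        X,r=fk(q,p); return np.r_[X-x,(r.inv()*rot).as_rotvec()*.5,.002*(q-q0)]
    z=least_squares(f,np.clip(q0,np.array(lo)+.02,np.array(hi)-.02),bounds=(lo,hi)); return z.x,np.linalg.norm(f(z.x)[:3]),np.linalg.norm(f(z.x)[3:6])*2
E
python3 kin.py
```

```text
[-0.    -0.     0.     0.    -0.     0.     1.571] 
 [[ 0.    -0.015  0.283]
 [-0.001 -0.015  0.001]
 [ 0.001 -0.017  0.555]
 [ 0.001 -0.017  0.   ]
 [-0.001 -0.     0.492]
 [ 0.001 -0.     0.001]
 [ 0.     0.     0.354]] 7.408502273320572e-07
```

```bash
cat > scan.py <<'E'
from kin import *
import sys
p=np.load('kin.npy'); rng=np.random.default_rng(0)
lo=np.array([-2.85,-.5,-1.23,.21,-1.02,.16,-2.73]);hi=np.array([2.85,2.14,1.37,2.46,4.16,2.05,2.73])
q0=np.array(json.loads(open('log.txt').readlines()[-1])[0])
def rot(phi,a,th=0,flip=0):
    phi,a=np.radians([phi,a]); z=np.array([np.cos(phi)*np.cos(a),np.sin(phi)*np.cos(a),-np.sin(a)])
    y=np.array([-np.sin(phi),np.cos(phi),0])*(-1 if flip else 1); x=np.cross(y,z)
    return R.from_matrix(np.c_[x,y,z])*R.from_euler('z',th,degrees=True)
def best(x,r,n=8,seed=None):
    c=[]
    for k in range(n):
        s=(q0 if seed is None else seed) if k==0 else rng.uniform(lo,hi)
        q,e,er=ik(x,r,s,p)
        if e<.002 and er<.01: c.append((-(np.minimum(q-lo,hi-q)/(hi-lo)).min(),q))
    return min(c,key=lambda t:t[0]) if c else None
if __name__=='__main__':
  for a in (20,35,50):
    for phi in range(-150,181,30):
      for fl in (0,1):
        r=rot(phi,a,0,fl); z=r.apply([0,0,1]); g=np.array([.532,.266,.05])+.008*z
        b=best(g,r,5)
        if b: print(a,phi,fl,'marg',round(-b[0],2),b[1].round(2))
E
python3 scan.py
```

```text
20 -120 0 marg 0.06 [-1.07  1.3   0.69  1.15 -0.07  1.94 -0.91]
20 -120 1 marg 0.06 [-1.08  1.32  0.73  1.15 -0.1   1.94  2.26]
20 -90 0 marg 0.23 [-1.33  1.23  0.72  1.44  0.16  1.54 -0.76]
20 -90 1 marg 0.13 [-0.96  1.06  0.07  1.41  0.58  1.74  2.  ]
20 -60 0 marg 0.28 [-1.05  0.93 -0.03  1.76  0.95  1.49 -1.21]
20 -60 1 marg 0.14 [-1.16  0.94  0.11  1.77  0.88  1.41  1.98]
20 -30 0 marg 0.15 [-0.86  0.87 -0.37  2.12  1.5   1.51 -1.4 ]
20 -30 1 marg 0.0 [-0.38  1.15 -0.98  2.09  1.78  2.05  1.85]
20 0 0 marg 0.0 [-0.87  0.84 -0.25  2.46  2.1   1.45 -1.6 ]
20 0 1 marg 0.02 [-0.23  1.12 -0.94  2.42  2.31  1.93  2.02]
20 60 0 marg 0.02 [-0.32  0.86  0.21  2.42  4.02  1.42 -1.58]
20 60 1 marg 0.02 [ 0.04  0.83 -0.19  2.39  4.04  1.15  1.72]
20 90 1 marg 0.01 [ 0.89  1.35 -1.2   2.   -0.11  0.47  0.26]
20 120 0 marg 0.05 [ 0.23  1.   -0.42  1.66 -0.75  1.27 -2.22]
20 120 1 marg 0.06 [ 0.24  1.01 -0.44  1.66 -0.73  1.26  0.9 ]
20 150 0 marg 0.09 [ 0.    1.12 -0.36  1.31 -0.48  1.68 -2.22]
20 150 1 marg 0.14 [ 0.15  1.19 -0.64  1.3  -0.28  1.64  0.75]
20 180 0 marg 0.01 [-0.37  1.2  -0.0
[... 2144 characters left out ...]
2.23  0.65 -0.45]
50 30 1 marg 0.02 [-0.15  0.47 -0.5   2.41  2.61  0.45  2.13]
50 60 0 marg 0.02 [ 0.63  0.83 -1.18  2.27  1.85  0.25  0.65]
50 60 1 marg 0.0 [ 0.29  0.57 -0.71  2.28  3.99  0.16  1.5 ]
50 90 0 marg 0.02 [ 0.68  0.96 -1.19  2.03  0.41  0.47  2.59]
50 90 1 marg 0.08 [ 0.59  0.84 -1.03  2.04  0.02  0.42 -0.21]
50 120 0 marg 0.0 [-0.52  0.74  0.42  1.84 -1.01  1.21 -2.1 ]
50 120 1 marg 0.12 [ 0.43  0.91 -0.93  1.78  0.    0.88  0.2 ]
50 150 0 marg 0.1 [-0.24  0.8  -0.08  1.58 -0.46  1.3  -2.17]
50 150 1 marg 0.1 [-0.31  0.8   0.02  1.58 -0.52  1.32  1.03]
50 180 0 marg 0.15 [-0.37  0.88 -0.08  1.41 -0.22  1.5  -1.92]
50 180 1 marg 0.2 [-0.13  0.93 -0.49  1.39  0.03  1.51  1.  ]
```

```bash
cat > go.py <<'E'
from scan import *
from lg import s
def plan(x,r,N,x0=None,r0=None):
    x0=s['position'] if x0 is None else x0; r0=R.from_quat(s['tool_rot']) if r0 is None else r0
    v=(r0.inv()*r).as_rotvec()/N; M=sum((r0*R.from_rotvec(v*k)).as_matrix() for k in range(N))
    return np.round(np.linalg.solve(M,x-x0)/.03,2),np.round(np.degrees(v)/5,2)
def follow(inc,N,q,x0=None,r0=None):
    x=np.array(s['position'] if x0 is None else x0); r=R.from_quat(s['tool_rot']) if r0 is None else r0
    m=9;em=0;dq=0
    for k in range(N):
        x=x+r.apply(inc[0]*.03); r=r*R.from_rotvec(np.radians(inc[1]*5)); qo=q
        q,e,er=ik(x,r,q,p); m=min(m,np.minimum(q-lo,hi-q).min()); em=max(em,e+er); dq=max(dq,abs(q-qo).max()*8)
    return x,r,q,m,em,dq
def chain(T):
    x=s['position'];r=R.from_quat(s['tool_rot']);q=np.array(s['joint_positions'])
    for (n,tx,tr,N) in T:
        inc=plan(np.array(tx),tr,N,x,r); x,r,q,m,em,dq=follow(inc,N,q,x,r)
        print(n,N,*[list(map(float,i)) for i in inc],'marg %.2f err %.4f dq %.1f'%(m,em,dq),q.round(2),x.round(3))
E
cat > a.py <<'E'
from go import *
for phi in (-60,-80):
    r=rot(phi,20); z=r.apply([0,0,1]); g=np.array([.532,.266,.05])+.008*z
    up=g+[0,0,.13]
    rp=rot(phi,20,-150); b=rp.apply(rot(phi,20).inv().apply([0,0,1])); h=np.array([b[0],b[1],0]); h/=np.linalg.norm(h)
    gp=np.array([.537,.010,.15])-.03*h+.008*z
    print(phi,b,gp)
    chain([('pre',g-.13*z,r,8),('grasp',g,r,6),('lift',up,r,6),('over',gp+[0,0,.03],r,10),('tip1',gp+[0,0,.02],rot(phi,20,-75),16),('tip2',gp,rp,16)])
E
python3 a.py
```

```text
-60 [ 0.10703434  0.75430371 -0.6477419 ] [ 0.53654404 -0.02621284  0.14726384]
pre 8 [-0.01, 0.03, 0.88] [0.14, -2.18, 0.15] marg 0.65 err 0.0000 dq 1.8 [-1.55  1.    0.49  1.65  0.53  1.4  -0.9 ] [0.475 0.366 0.091]
grasp 6 [-0.0, -0.0, 0.72] [-0.0, -0.0, -0.01] marg 0.67 err 0.0000 dq 0.3 [-1.45  1.03  0.52  1.79  0.61  1.18 -0.95] [0.536 0.261 0.047]
lift 6 [-0.68, -0.0, -0.24] [-0.0, -0.0, 0.0] marg 0.64 err 0.0000 dq 0.3 [-1.49  0.83  0.59  1.82  0.66  1.3  -0.83] [0.537 0.26  0.177]
over 10 [-0.28, -0.48, 0.77] [-0.0, -0.0, 0.0] marg 0.16 err 0.0000 dq 0.5 [-1.37  0.71  0.76  2.3   1.03  0.88 -1.07] [ 0.535 -0.025  0.176]
tip1 16 [0.01, 0.01, 0.01] [0.0, -0.0, -0.94] marg 0.16 err 0.0000 dq 0.6 [-1.23  0.65  0.59  2.29  1.1   0.99  0.17] [ 0.537 -0.027  0.169]
tip2 16 [-0.02, 0.04, 0.01] [0.0, -0.0, -0.93] marg 0.17 err 0.0000 dq 0.6 [-1.12  0.66  0.44  2.28  1.15  1.05  1.39] [ 0.538 -0.024  0.149]
-80 [ 0.35856644  0.67220573 -0.6477419 ] [ 0.52418602 -0.02387299  0.14726384]
pre 8 [-0.03, 0.31, 0.87] [0.39, -2.15, 0.64] marg 0.36 err 0.0000 dq 2.0 [-1.37  1.14  0.54  1.31  0.33  1.69 -0.82] [0.512 0.38  0.092]
grasp 6 [0.0, -0.0, 0.73] [-0.0, -0.0, 0.0] marg 0.40 err 0.0000 dq 0.4 [-1.32  1.12  0.55  1.55  0.37  1.44 -0.87] [0.533 0.258 0.047]
lift 6 [-0.68, -0.0, -0.25] [-0.0, -0.0, 0.0] marg 0.49 err 0.0000 dq 0.2 [-1.36  0.94  0.62  1.57  0.44  1.56 -0.77] [0.534 0.259 0.178]
over 10 [-0.31, -0.19, 0.87] [-0.0, -0.0, 0.0] marg 0.39 err 0.0000 dq 0.5 [-1.25  0.79  0.74  2.07  0.67  1.11 -0.87] [ 0.525 -0.024  0.176]
tip1 16 [0.02, 0.01, 0.0] [-0.0, -0.0, -0.94] marg 0.39 err 0.0000 dq 0.6 [-1.06  0.71  0.46  2.06  0.8   1.25  0.29] [ 0.523 -0.021  0.166]
tip2 16 [-0.01, 0.04, 0.02] [0.0, -0.0, -0.93] marg 0.40 err 0.0000 dq 0.6 [-0.88  0.7   0.24  2.05  0.88  1.33  1.48] [ 0.522 -0.024  0.146]
```

```bash
sed -i 's/for phi in (-60,-80)/for phi in (-80,)/; s/,r,8),/,r,14),/; s/gp=np.array.*/gp=np.array([.501,-.021,.15])+.008*z/' a.py; python3 a.py
```

```text
-80 [ 0.35856644  0.67220573 -0.6477419 ] [ 0.50230541 -0.02840333  0.14726384]
pre 14 [0.0, 0.18, 0.5] [0.22, -1.23, 0.37] marg 0.36 err 0.0000 dq 1.2 [-1.37  1.14  0.54  1.31  0.33  1.69 -0.83] [0.513 0.377 0.092]
grasp 6 [0.0, -0.0, 0.71] [-0.0, 0.0, -0.01] marg 0.40 err 0.0000 dq 0.4 [-1.32  1.12  0.55  1.55  0.38  1.45 -0.87] [0.533 0.259 0.048]
lift 6 [-0.67, -0.0, -0.24] [-0.0, 0.0, 0.0] marg 0.49 err 0.0000 dq 0.2 [-1.35  0.94  0.61  1.57  0.44  1.56 -0.78] [0.534 0.258 0.176]
over 10 [-0.32, -0.27, 0.87] [-0.0, 0.0, 0.0] marg 0.34 err 0.0000 dq 0.5 [-1.27  0.76  0.73  2.12  0.68  1.12 -0.91] [ 0.502 -0.029  0.178]
tip1 16 [0.02, 0.01, 0.01] [-0.0, -0.0, -0.94] marg 0.34 err 0.0000 dq 0.6 [-1.07  0.68  0.46  2.11  0.8   1.24  0.26] [ 0.5   -0.031  0.167]
tip2 16 [-0.02, 0.04, 0.01] [0.0, -0.0, -0.93] marg 0.35 err 0.0000 dq 0.6 [-0.9   0.68  0.23  2.09  0.88  1.33  1.45] [ 0.502 -0.028  0.146]
```

{"fn": "carry_out", "kwargs": {
  "increments": [
    [[0,0.14,0.39],[0.17,-0.96,0.29],0],
    [[0,0.14,0.39],[0.17,-0.96,0.29],0],
    [[0,0.14,0.39],[0.17,-0.96,0.29],0],
    [[0,0.14,0.39],[0.17,-0.96,0.29],0],
    [[0,0.14,0.39],[0.17,-0.96,0.29],0],
    [[0,0.14,0.39],[0.17,-0.96,0.29],0],
    [[0,0.14,0.39],[0.17,-0.96,0.29],0],
    [[0,0.14,0.39],[0.17,-0.96,0.29],0]
  ]
}}

```text
time: 2.6
position: [0.4557, 0.4383, 0.1768]
tool_rot: [0.517, 0.834, -0.129, 0.14]
force: [-0.2, -0.8, 0.3]
gripper_width: 0.0939
grasp_force: 0.0
```

{"fn": "carry_out", "kwargs": {
  "increments": [
    [[0,0.14,0.39],[0.17,-0.96,0.29],0],
    [[0,0.14,0.39],[0.17,-0.96,0.29],0],
    [[0,0.14,0.39],[0.17,-0.96,0.29],0],
    [[0,0.14,0.39],[0.17,-0.96,0.29],0],
    [[0,0.14,0.39],[0.17,-0.96,0.29],0],
    [[0,0.14,0.39],[0.17,-0.96,0.29],0],
    [[0,0.14,0.39],[0.17,-0.96,0.29],0],
    [[0,0.14,0.39],[0.17,-0.96,0.29],0]
  ]
}}

```text
time: 3.6
position: [0.5013, 0.3936, 0.103]
tool_rot: [0.533, 0.677, -0.326, 0.388]
force: [0.2, -0.4, 0.2]
gripper_width: 0.0937
grasp_force: 0.0
```

{"fn": "carry_out", "kwargs": {
  "increments": [
    [[0,0.14,0.39],[0.17,-0.96,0.29],0],
    [[0,0.14,0.39],[0.17,-0.96,0.29],0],
    [[0,0,0],[0,0,0],0]
  ]
}}

```text
time: 3.98
position: [0.5133, 0.374, 0.0907]
tool_rot: [0.526, 0.624, -0.37, 0.443]
force: [0.4, -0.5, -0.4]
gripper_width: 0.094
grasp_force: 0.0
```

```bash
python3 lg.py; sed -i "s/,r,14),/,r,2),/" a.py; python3 a.py
```

```text
3.98 [-1.355  1.137  0.514  1.314  0.354  1.691 -0.845] [0.5133 0.374  0.0907] [ 0.5262  0.6243 -0.3703  0.443 ] [ 0.4 -0.5 -0.4] 0.09404340801178611 0.0
-80 [ 0.35856644  0.67220573 -0.6477419 ] [ 0.50230541 -0.02840333  0.14726384]
pre 2 [0.01, -0.01, -0.08] [-0.0, 0.05, -0.02] marg 0.36 err 0.0000 dq 0.0 [-1.36  1.13  0.51  1.31  0.35  1.69 -0.84] [0.512 0.379 0.092]
grasp 6 [0.0, 0.0, 0.72] [-0.0, 0.0, -0.0] marg 0.40 err 0.0000 dq 0.4 [-1.31  1.11  0.52  1.55  0.39  1.46 -0.89] [0.533 0.259 0.048]
lift 6 [-0.68, 0.0, -0.25] [-0.0, 0.0, -0.0] marg 0.48 err 0.0000 dq 0.2 [-1.34  0.93  0.58  1.57  0.46  1.57 -0.8 ] [0.533 0.259 0.178]
over 10 [-0.31, -0.27, 0.87] [-0.0, 0.0, -0.0] marg 0.34 err 0.0000 dq 0.5 [-1.25  0.75  0.7   2.12  0.69  1.13 -0.93] [ 0.501 -0.028  0.176]
tip1 16 [0.01, 0.01, 0.01] [-0.0, 0.0, -0.94] marg 0.34 err 0.0000 dq 0.6 [-1.06  0.68  0.44  2.11  0.81  1.25  0.25] [ 0.503 -0.03   0.169]
tip2 16 [-0.02, 0.04, 0.01] [-0.0, -0.0, -0.94] marg 0.36 err 0.0000 dq 0.6 [-0.88  0.68  0.22  2.09  0.88  1.34  1.46] [ 0.504 -0.027  0.148]
```

{"fn": "carry_out", "kwargs": {
  "increments": [
    [[0,0,0.52],[0,0.1,-0.04],0],
    [[0,0,0.52],[0,0,0],0],
    [[0,0,0.52],[0,0,0],0],
    [[0,0,0.52],[0,0,0],0],
    [[0,0,0.52],[0,0,0],0],
    [[0,0,0.52],[0,0,0],0],
    [[0,0,0.52],[0,0,0],0],
    [[0,0,0.52],[0,0,0],0]
  ]
}}

```text
time: 4.97
position: [0.5343, 0.2586, 0.0497]
tool_rot: [0.528, 0.627, -0.367, 0.439]
force: [0.0, -0.3, -0.0]
gripper_width: 0.0944
grasp_force: 0.0
```

{"fn": "carry_out", "kwargs": {
  "increments": [
    [[0,0,0],[0,0,0],0],
    [[0,0,0],[0,0,0],0.5],
    [[0,0,0],[0,0,0],1],
    [[0,0,0],[0,0,0],1],
    [[0,0,0],[0,0,0],1],
    [[0,0,0],[0,0,0],1],
    [[0,0,0],[0,0,0],1],
    [[0,0,0],[0,0,0],1]
  ]
}}

```text
time: 5.98
position: [0.5342, 0.2597, 0.0502]
tool_rot: [0.528, 0.628, -0.367, 0.439]
force: [-1.9, 2.3, 2.3]
gripper_width: 0.0657
grasp_force: 29.9
```

```bash
python3 lg.py; sed -i "s/('pre'.*('grasp',g,r,6),//; s/chain(\[/chain([/" a.py; python3 a.py; python3 - <<'E'
from h import *
f=grab('scene'); cv2.imwrite('pics/s1.png',cv2.resize(f['frame'][60:360,200:520,::-1],None,fx=2,fy=2))
E
```

```text
5.97 [-1.306  1.107  0.524  1.544  0.395  1.458 -0.89 ] [0.5342 0.2597 0.0502] [ 0.5278  0.6275 -0.367   0.4393] [-1.9  2.3  2.3] 0.06569074965474571 29.91679444501642
-80 [ 0.35856644  0.67220573 -0.6477419 ] [ 0.50230541 -0.02840333  0.14726384]
lift 6 [-0.66, -0.0, -0.24] [0.0, -0.01, -0.01] marg 0.48 err 0.0000 dq 0.3 [-1.34  0.93  0.58  1.57  0.46  1.57 -0.79] [0.534 0.26  0.177]
over 10 [-0.32, -0.27, 0.87] [0.0, 0.0, 0.0] marg 0.34 err 0.0000 dq 0.5 [-1.25  0.75  0.7   2.12  0.7   1.13 -0.92] [ 0.503 -0.028  0.178]
tip1 16 [0.02, 0.01, 0.01] [-0.0, 0.0, -0.94] marg 0.35 err 0.0000 dq 0.6 [-1.06  0.68  0.44  2.11  0.81  1.25  0.25] [ 0.502 -0.03   0.167]
tip2 16 [-0.02, 0.04, 0.01] [-0.0, -0.0, -0.93] marg 0.35 err 0.0000 dq 0.6 [-0.89  0.68  0.22  2.09  0.88  1.34  1.45] [ 0.504 -0.027  0.147]
```

View pics/s1.png

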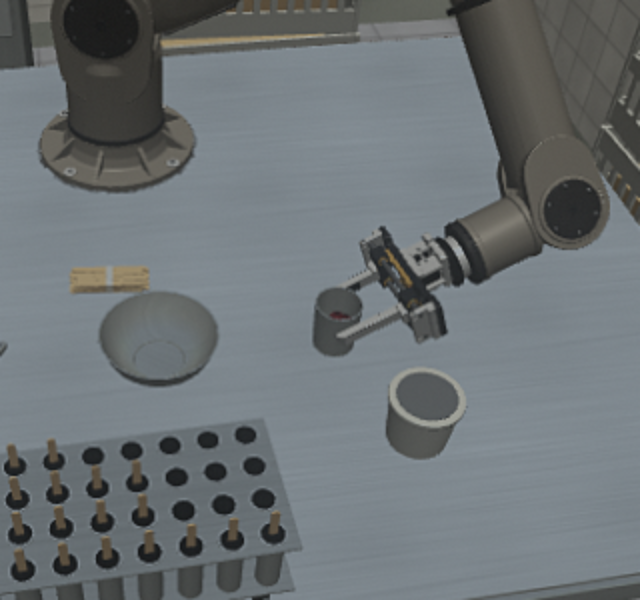

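The crop shows the beaker at about (337,320) centred between the fingers, upright; bowl to its left. Lifting and moving over the bowl.

{"fn": "carry_out", "kwargs": {
  "increments": [
    [[-0.3,0,-0.11],[0,0,0],1],
    [[-0.6,0,-0.22],[0,0,0],1],
    [[-0.6,0,-0.22],[0,0,0],1],
    [[-0.6,0,-0.22],[0,0,0],1],
    [[-0.7,0,-0.26],[0,0,0],1],
    [[-0.7,0,-0.26],[0,0,0],1],
    [[-0.5,0,-0.15],[0,0,0],1],
    [[-0.2,-0.1,0.4],[0,0,0],1]
  ]
}}

```text
time: 7.02
position: [0.5335, 0.2454, 0.1798]
tool_rot: [0.528, 0.628, -0.366, 0.439]
force: [-0.1, 0.6, -1.6]
gripper_width: 0.0656
grasp_force: 30.0
```

{"fn": "carry_out", "kwargs": {
  "increments": [
    [[-0.3,-0.3,0.8],[0,0,0],1],
    [[-0.3,-0.3,0.8],[0,0,0],1],
    [[-0.3,-0.3,0.8],[0,0,0],1],
    [[-0.3,-0.3,0.9],[0,0,0],1],
    [[-0.3,-0.3,0.9],[0,0,0],1],
    [[-0.3,-0.3,0.9],[0,0,0],1],
    [[-0.3,-0.2,0.9],[0,0,0],1],
    [[-0.3,-0.2,0.9],[0,0,0],1]
  ]
}}

```text
time: 8.02
position: [0.5055, 0.0159, 0.1747]
tool_rot: [0.528, 0.628, -0.368, 0.439]
force: [0.9, 0.6, -1.1]
gripper_width: 0.0652
grasp_force: 30.0
```

{"fn": "carry_out", "kwargs": {
  "increments": [
    [[-0.3,-0.2,0.7],[0,0,0],1],
    [[-0.1,-0.1,0.3],[0,0,0],1],
    [[0,0,0],[0,0,0],1]
  ]
}}

```text
time: 8.4
position: [0.5028, -0.0157, 0.1759]
tool_rot: [0.528, 0.627, -0.367, 0.439]
force: [0.4, 0.2, -1.1]
gripper_width: 0.0654
grasp_force: 30.0
```

```bash
python3 lg.py; python3 - <<'E'
from h import *
f=grab('scene'); cv2.imwrite('pics/s2.png',cv2.resize(f['frame'][60:360,120:440,::-1],None,fx=2,fy=2))
E
sed -i "s/('lift'.*('over',gp+\[0,0,.03\],r,10)/('over',gp+[0,0,.03],r,2)/" a.py; python3 a.py
```

```text
8.4 [-1.263  0.756  0.696  2.097  0.676  1.148 -0.919] [ 0.5028 -0.0157  0.1759] [ 0.5279  0.6275 -0.3672  0.4391] [ 0.4  0.2 -1.1] 0.06538878011250017 30.001533018657938
-80 [ 0.35856644  0.67220573 -0.6477419 ] [ 0.50230541 -0.02840333  0.14726384]
over 2 [-0.1, -0.05, 0.2] [0.01, -0.02, -0.02] marg 0.34 err 0.0000 dq 0.1 [-1.25  0.75  0.71  2.12  0.69  1.13 -0.92] [ 0.503 -0.029  0.177]
tip1 16 [0.02, 0.01, 0.01] [-0.0, -0.0, -0.94] marg 0.34 err 0.0000 dq 0.6 [-1.06  0.68  0.44  2.11  0.81  1.25  0.25] [ 0.501 -0.03   0.166]
tip2 16 [-0.02, 0.04, 0.01] [-0.0, -0.0, -0.93] marg 0.35 err 0.0000 dq 0.6 [-0.89  0.68  0.22  2.09  0.88  1.33  1.45] [ 0.503 -0.027  0.146]
```

View pics/s2.png

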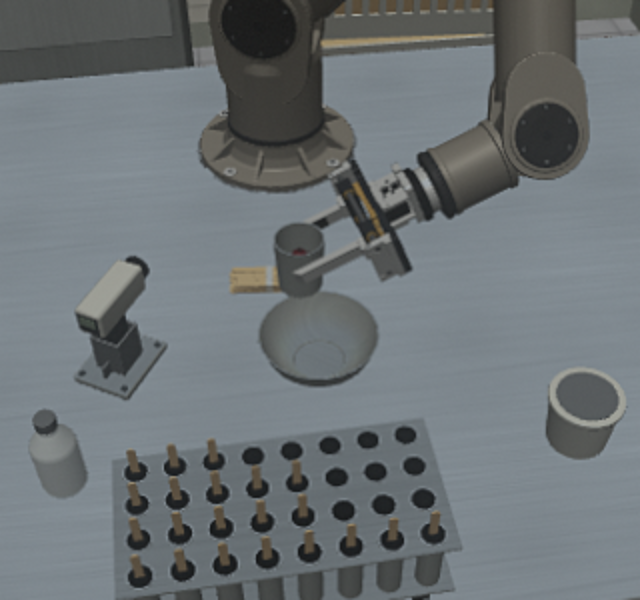

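Beaker held upright above the bowl's robot-side part at (300,260), bowl at (318,335). Now tipping.

{"fn": "carry_out", "kwargs": {
  "increments": [
    [[-0.1,-0.05,0.2],[0,0,-0.5],1],
    [[-0.1,-0.05,0.2],[0,0,-0.9],1],
    [[0.02,0.01,0.01],[0,0,-1],1],
    [[0.02,0.01,0.01],[0,0,-1],1],
    [[0.02,0.01,0.01],[0,0,-1],1],
    [[0.02,0.01,0.01],[0,0,-1],1],
    [[0.02,0.01,0.01],[0,0,-1],1],
    [[0.02,0.01,0.01],[0,0,-1],1]
  ]
}}

```text
time: 9.45
position: [0.5033, -0.0292, 0.1732]
tool_rot: [0.299, 0.763, -0.488, 0.299]
force: [-0.6, -0.6, -2.4]
gripper_width: 0.0655
grasp_force: 30.0
```

{"fn": "carry_out", "kwargs": {
  "increments": [
    [[0.02,0.01,0.01],[0,0,-1],1],
    [[0.02,0.01,0.01],[0,0,-1],1],
    [[0.02,0.01,0.01],[0,0,-1],1],
    [[0.02,0.01,0.01],[0,0,-1],1],
    [[0.02,0.01,0.01],[0,0,-1],1],
    [[0.02,0.01,0.01],[0,0,-1],1],
    [[0.02,0.01,0.01],[0,0,-1],1],
    [[0.02,0.01,0.01],[0,0,-0.9],1]
  ]
}}

```text
time: 10.45
position: [0.501, -0.0303, 0.168]
tool_rot: [0.024, 0.82, -0.56, 0.117]
force: [0.2, -0.6, -2.6]
gripper_width: 0.0654
grasp_force: 30.0
```

{"fn": "carry_out", "kwargs": {
  "increments": [
    [[-0.02,0.03,0.01],[0,0,-0.8],1],
    [[-0.02,0.03,0.01],[0,0,-0.8],1],
    [[-0.02,0.03,0.01],[0,0,-0.8],1],
    [[-0.02,0.03,0.01],[0,0,-0.8],1],
    [[-0.02,0.03,0.01],[0,0,-0.8],1],
    [[-0.02,0.03,0.01],[0,0,-0.8],1],
    [[-0.02,0.03,0.01],[0,0,-0.8],1],
    [[-0.02,0.03,0.01],[0,0,-0.8],1]
  ]
}}

```text
time: 11.45
position: [0.5056, -0.0292, 0.1605]
tool_rot: [-0.203, 0.795, -0.571, -0.042]
force: [-0.4, 0.5, -1.6]
gripper_width: 0.0656
grasp_force: 29.9
```

{"fn": "carry_out", "kwargs": {
  "increments": [
    [[-0.02,0.03,0.01],[0,0,-0.9],1],
    [[-0.02,0.03,0.01],[0,0,-0.9],1],
    [[-0.02,0.03,0.01],[0,0,-0.9],1],
    [[-0.02,0.03,0.01],[0,0,-0.9],1],
    [[0,0,0],[0,0,-0.9],1],
    [[0,0,0],[0,0,-0.9],1],
    [[0,0,0],[0,0,-0.9],1],
    [[0,0,0],[0,0,0],1]
  ]
}}

```text
time: 12.45
position: [0.5061, -0.0289, 0.1562]
tool_rot: [-0.41, 0.71, -0.538, -0.195]
force: [-0.0, -0.8, -0.6]
gripper_width: 0.066
grasp_force: 29.9
```

```bash
python3 lg.py; python3 - <<'E'
from h import *
f=grab('scene'); g=grab('top')
a=cv2.resize(f['frame'][120:330,160:360],None,fx=2,fy=2);b=cv2.resize(g['frame'][110:320,170:370],None,fx=2,fy=2)
cv2.imwrite('pics/s3.png',np.hstack([a,b])[:,:,::-1])
E
```

```text
12.45 [-0.904  0.662  0.247  2.09   0.878  1.331  1.305] [ 0.5061 -0.0289  0.1562] [-0.4095  0.7104 -0.5382 -0.1947] [-0.  -0.8 -0.6] 0.06595421200389086 29.940867373952642
```

View pics/s3.png

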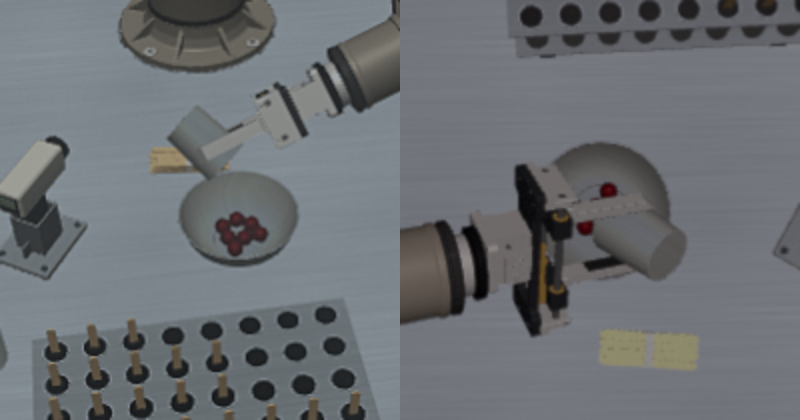

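The left half shows about seven red cherries in a ring on the bowl floor (235,233), and the tipped beaker looks empty. Turning it back and returning it.

```bash
cat > b.py <<'E'
from go import *
rg=R.from_quat([.5278,.6275,-.367,.4393])
chain([('up',s['position']+[0,0,.03],R.from_quat(s['tool_rot'])*R.from_euler('z',40,degrees=True),8),('back',[.5342,.2597,.12],rg,22),('down',[.5342,.2597,.0515],rg,8)])
E
python3 b.py
```

```text
up 8 [0.06, -0.1, -0.04] [-0.0, 0.0, 1.0] marg 0.36 err 0.0000 dq 0.6 [-1.    0.63  0.37  2.1   0.85  1.31  0.68] [ 0.507 -0.029  0.185]
back 22 [0.06, 0.3, -0.36] [0.0, -0.0, 0.91] marg 0.37 err 0.0000 dq 0.7 [-1.36  1.03  0.62  1.57  0.39  1.49 -0.81] [0.537 0.258 0.118]
down 8 [0.27, -0.01, 0.09] [0.0, -0.0, -0.0] marg 0.57 err 0.0000 dq 0.1 [-1.34  1.12  0.58  1.55  0.35  1.44 -0.86] [0.534 0.26  0.05 ]
```

{"fn": "carry_out", "kwargs": {
  "increments": [
    [[0.06,-0.1,-0.04],[0,0,0.8],1],
    [[0.06,-0.1,-0.04],[0,0,1],1],
    [[0.06,-0.1,-0.04],[0,0,1],1],
    [[0.06,-0.1,-0.04],[0,0,1],1],
    [[0.06,-0.1,-0.04],[0,0,1],1],
    [[0.06,-0.1,-0.04],[0,0,1],1],
    [[0.06,-0.1,-0.04],[0,0,1],1],
    [[0.06,-0.1,-0.04],[0,0,1],1]
  ]
}}

```text
time: 13.55
position: [0.5071, -0.0292, 0.1853]
tool_rot: [-0.147, 0.807, -0.572, -0.003]
force: [-0.0, 0.4, -1.2]
gripper_width: 0.0656
grasp_force: 30.0
```

{"fn": "carry_out", "kwargs": {
  "increments": [
    [[0,0,0],[0,0,1],1],
    [[0,0,0],[0,0,1],1],
    [[0,0,0],[0,0,1],1],
    [[0,0,0],[0,0,1],1],
    [[0,0,0],[0,0,1],1],
    [[0,0,0],[0,0,1],1],
    [[0,0,0],[0,0,1],1],
    [[0,0,0],[0,0,1],1]
  ]
}}

```text
time: 14.55
position: [0.5071, -0.0292, 0.1852]
tool_rot: [0.138, 0.808, -0.539, 0.193]
force: [0.4, -0.3, -0.9]
gripper_width: 0.0656
grasp_force: 30.0
```

{"fn": "carry_out", "kwargs": {
  "increments": [
    [[0,0,0],[0,0,1],1],
    [[0,0,0],[0,0,1],1],
    [[0,0,0],[0,0,1],1],
    [[0,0,0],[0,0,1],1],
    [[0,0,0],[0,0,1],1],
    [[0,0,0],[0,0,1],1],
    [[0,0,0],[0,0,1],1],
    [[0,0,0],[0,0,1],1]
  ]
}}

```text
time: 15.55
position: [0.5071, -0.0291, 0.1852]
tool_rot: [0.406, 0.712, -0.44, 0.366]
force: [-0.6, 0.1, -1.0]
gripper_width: 0.0658
grasp_force: 30.0
```

{"fn": "carry_out", "kwargs": {
  "increments": [
    [[0,0,0],[0,0,1],1],
    [[0,0,0],[0,0,1],1],
    [[0,0,0],[0,0,1],1],
    [[0,0,0],[0,0,1],1],
    [[0,0,0],[0,0,0.2],1]
  ]
}}

```text
time: 16.18
position: [0.5071, -0.0291, 0.1852]
tool_rot: [0.528, 0.627, -0.367, 0.44]
force: [-0.9, 0.8, -0.9]
gripper_width: 0.0652
grasp_force: 30.0
```

```bash
python3 lg.py; sed -i "s/('up'.*('back',\(.*\),rg,22)/('back',\1,rg,12)/" b.py; python3 b.py;  python3 - <<'E'
from h import *
g=grab('top'); f=grab('scene')
a=cv2.resize(f['frame'][180:280,220:340],None,fx=3,fy=3);b=cv2.resize(g['frame'][160:260,130:310],None,fx=2.4,fy=3)
cv2.imwrite('pics/s4.png',np.hstack([a,b])[:,:,::-1])
E
```

```text
16.18 [-1.235  0.727  0.687  2.106  0.713  1.154 -0.925] [ 0.5071 -0.0291  0.1852] [ 0.528   0.6272 -0.3667  0.4396] [-0.9  0.8 -0.9] 0.06524651566331191 29.985111276910175
back 12 [0.44, 0.21, -0.67] [0.0, 0.0, -0.0] marg 0.39 err 0.0000 dq 0.4 [-1.31  1.    0.53  1.57  0.44  1.52 -0.86] [0.533 0.261 0.12 ]
down 8 [0.27, 0.0, 0.1] [0.0, 0.0, -0.0] marg 0.53 err 0.0000 dq 0.1 [-1.29  1.1   0.5   1.55  0.41  1.47 -0.91] [0.533 0.261 0.051]
```

View pics/s4.png

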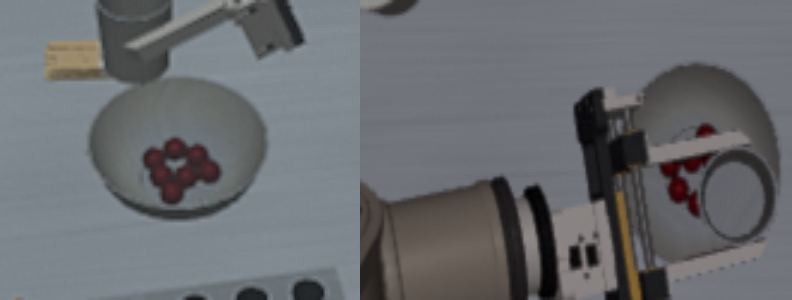

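Seven cherries in the bowl (left half, around (180,170)) and the beaker is empty and upright. Setting it back.

{"fn": "carry_out", "kwargs": {
  "increments": [
    [[0.2,0.1,-0.3],[0,0,0],1],
    [[0.44,0.21,-0.67],[0,0,0],1],
    [[0.44,0.21,-0.67],[0,0,0],1],
    [[0.44,0.21,-0.67],[0,0,0],1],
    [[0.44,0.21,-0.67],[0,0,0],1],
    [[0.44,0.21,-0.67],[0,0,0],1],
    [[0.44,0.21,-0.67],[0,0,0],1],
    [[0.44,0.21,-0.67],[0,0,0],1]
  ]
}}

```text
time: 17.27
position: [0.523, 0.1535, 0.1434]
tool_rot: [0.527, 0.628, -0.367, 0.439]
force: [-0.5, 0.2, -1.0]
gripper_width: 0.0656
grasp_force: 30.0
```

{"fn": "carry_out", "kwargs": {
  "increments": [
    [[0.44,0.21,-0.67],[0,0,0],1],
    [[0.44,0.21,-0.67],[0,0,0],1],
    [[0.44,0.21,-0.67],[0,0,0],1],
    [[0.44,0.21,-0.67],[0,0,0],1],
    [[0.24,0.11,-0.37],[0,0,0],1],
    [[0.3,0,0.1],[0,0,0],1],
    [[0.3,0,0.1],[0,0,0],1],
    [[0,0,0],[0,0,0],1]
  ]
}}

```text
time: 18.27
position: [0.5326, 0.2602, 0.1002]
tool_rot: [0.528, 0.627, -0.368, 0.439]
force: [0.2, 0.1, -1.0]
gripper_width: 0.0653
grasp_force: 30.0
```

```bash
python3 lg.py; sed -i "s/('back',.*,rg,12),//" b.py; python3 b.py
```

```text
18.27 [-1.305  1.027  0.518  1.559  0.433  1.509 -0.872] [0.5326 0.2602 0.1002] [ 0.5276  0.6272 -0.3679  0.4391] [ 0.2  0.1 -1. ] 0.06531188504012689 29.984536673000548
down 8 [0.19, 0.01, 0.07] [-0.0, 0.0, 0.0] marg 0.55 err 0.0000 dq 0.1 [-1.29  1.1   0.5   1.54  0.41  1.47 -0.9 ] [0.535 0.261 0.052]
```

{"fn": "carry_out", "kwargs": {
  "increments": [
    [[0.25,0,0.09],[0,0,0],1],
    [[0.3,0,0.11],[0,0,0],1],
    [[0.3,0,0.11],[0,0,0],1],
    [[0.25,0,0.09],[0,0,0],1],
    [[0.2,0,0.07],[0,0,0],1],
    [[0.13,0,0.05],[0,0,0],1],
    [[0.1,0,0.04],[0,0,0],1],
    [[0,0,0],[0,0,0],1]
  ]
}}

```text
time: 19.27
position: [0.5331, 0.2613, 0.0519]
tool_rot: [0.528, 0.627, -0.367, 0.439]
force: [0.4, 0.8, -1.3]
gripper_width: 0.0657
grasp_force: 30.0
```

{"fn": "carry_out", "kwargs": {
  "increments": [
    [[0.03,0,0.01],[0,0,0],1],
    [[0,0,0],[0,0,0],0.6],
    [[0,0,0],[0,0,0],0.25],
    [[0,0,0],[0,0,0],0],
    [[0,0,0],[0,0,0],0],
    [[0,0,0],[0,0,0],0],
    [[0,0,0],[0,0,0],0]
  ]
}}

```text
time: 20.15
position: [0.533, 0.2613, 0.051]
tool_rot: [0.528, 0.628, -0.367, 0.439]
force: [-1.1, 0.2, -0.2]
gripper_width: 0.0941
grasp_force: 0.0
```

```bash
python3 lg.py; cat > c.py <<'E'
# thermometer: heading, grasp and final pose feasibility
from h import *
from go import *
for n in ('top','scene'):
    P=np.load(n+'.npy').reshape(-1,3); P=P[(P[:,0]>.4)&(P[:,0]<.6)&(P[:,1]<-.17)&(P[:,1]>-.35)&(P[:,2]>.135)&(P[:,2]<.16)]
    b=cv2.minAreaRect(P[:,:2].astype(np.float32)); print(n,b,np.median(P[:,2]))
    Q=np.load(n+'.npy').reshape(-1,3); Q=Q[(Q[:,0]>.38)&(Q[:,0]<.62)&(Q[:,1]<-.17)&(Q[:,1]>-.37)&(Q[:,2]>.008)&(Q[:,2]<.016)]
    print(' foot',cv2.minAreaRect(Q[:,:2].astype(np.float32)))
E
python3 c.py
python3 - <<'E'
from go import *
# final: lens axis down by 75deg, tool phi; lens 0.15 from bowl_in
def final(psi,el,dg,gz=.121):
    # therm x dir: azimuth psi, elevation -el ; y horizontal ; tool z=-therm z, tool y = +-therm y, grasp pt at therm (dg,0,gz)
    e,c=np.radians(el),np.radians(psi)
    x=np.array([np.cos(e)*np.cos(c),np.cos(e)*np.sin(c),-np.sin(e)]); y=np.array([-np.sin(c),np.cos(c),0]); z=np.cross(x,y)
    o=np.array([.537,.01,.004])-.152*x-.08*x-.114*z
    return o+dg*x+(gz)*z-.008*z, x,y,z
for el in (70,75):
  for psi in range(-180,180,20):
    tcp,x,y,z=final(psi,el,.01)
    for sg in (1,-1):
        r=R.from_matrix(np.c_[-sg*x,sg*y,-z]) if 0 else R.from_matrix(np.c_[np.cross(sg*y,-z),sg*y,-z])
        b=best(tcp,r,4,np.array(s['joint_positions']))
        if b and -b[0]>.06: print(el,psi,sg,tcp.round(3),round(-b[0],2),b[1].round(2))
E
```

```text
20.15 [-1.293  1.097  0.497  1.541  0.412  1.47  -0.907] [0.533  0.2613 0.051 ] [ 0.5278  0.6275 -0.3671  0.4392] [-1.1  0.2 -0.2] 0.09414124788297083 0.0
top ((0.4903053045272827, -0.2616117596626282), (0.04345362260937691, 0.12732958793640137), 58.33584976196289) 0.14638513585507687
 foot ((0.5144694447517395, -0.25313493609428406), (0.04822258651256561, 0.10907325148582458), 59.73626708984375)
scene ((0.4925439655780792, -0.2612661123275757), (0.04495702311396599, 0.1282879263162613), 58.398555755615234) 0.14560194043299943
 foot ((0.5061478614807129, -0.2701873183250427), (0.09251648187637329, 0.11338969320058823), 54.946922302246094)
70 -100 1 [0.55  0.086 0.212] 0.06 [ 1.14  0.85 -1.07  2.   -0.68  0.87  0.56]
70 -60 -1 [0.499 0.077 0.212] 0.06 [ 0.64  0.81 -0.61  1.66 -0.53  1.56 -2.38]
70 -40 1 [0.478 0.059 0.212] 0.11 [ 0.36  0.81 -0.36  1.54 -0.45  1.83  0.96]
70 -40 -1 [0.478 0.059 0.212] 0.1 [ 0.26  0.79 -0.2   1.54 -0.51  1.86 -2.1 ]
70 40 1 [ 0.478 -0.039  0.212] 0.1 [-0.68  0.87  0.56  1.57  0.21  1.85  2.18]
70 40 -1 [ 0.478 -0.039  0.212] 0.13 [-0.91  1.09  1.02  1.5
[... 775 characters left out ...]
218] 0.08 [-0.77  1.    0.73  1.51  0.16  1.9  -0.84]
75 60 1 [ 0.508 -0.041  0.218] 0.07 [-0.46  0.79  0.02  1.62  0.61  1.91  1.99]
75 60 -1 [ 0.508 -0.041  0.218] 0.2 [-0.91  0.93  0.72  1.66  0.34  1.67 -0.78]
75 80 1 [ 0.527 -0.048  0.218] 0.12 [-0.66  0.71  0.14  1.81  0.77  1.68  2.08]
75 80 -1 [ 0.527 -0.048  0.218] 0.25 [-1.06  0.85  0.72  1.84  0.54  1.43 -0.8 ]
75 100 1 [ 0.547 -0.048  0.218] 0.14 [-0.44  0.63 -0.26  2.    1.1   1.69  1.98]
75 100 -1 [ 0.547 -0.048  0.218] 0.18 [-1.19  0.76  0.72  2.05  0.78  1.19 -0.89]
75 120 1 [ 0.566 -0.041  0.218] 0.11 [-0.53  0.53 -0.21  2.21  1.34  1.5   1.95]
75 120 -1 [ 0.566 -0.041  0.218] 0.09 [-1.25  0.65  0.68  2.26  1.15  1.03 -1.09]
```

```bash
cat > d.py <<'E'
from go import *
h=np.radians(148.3); xt=np.array([np.cos(h),np.sin(h),0]); yt=np.array([-np.sin(h),np.cos(h),0])
rT=R.from_matrix(np.c_[np.cross(-yt,[0,0,-1]),-yt,[0,0,-1]])
O=np.array([.5064,-.2707,.012]); G=O+.010*xt; G[2]=.119
def final(psi,el,dg=.010,gz=.115,d=.152):
    e,c=np.radians(el),np.radians(psi)
    x=np.array([np.cos(e)*np.cos(c),np.cos(e)*np.sin(c),-np.sin(e)]); y=np.array([-np.sin(c),np.cos(c),0]); z=np.cross(x,y)
    o=np.array([.537,.01,.004])-(d+.08)*x-.114*z
    return o+dg*x+(gz-.008)*z, R.from_matrix(np.c_[np.cross(-y,-z),-y,-z])
fx,fr=final(80,75)
E
cat > d1.py <<'E'
from d import *
r0=R.from_quat(s['tool_rot']); z=r0.apply([0,0,1]); x1=s['position']-.14*z
v=(r0.inv()*rT).as_rotvec(); print('rot',np.degrees(v)/5, 'G',G)
mid=r0*R.from_rotvec(v/2); 
chain([('ret',x1,r0,6),('m1',[.46,.25,.32],mid,13),('m2',[G[0],G[1],.21],rT,20),('down',G,rT,6),('lift',G+[0,0,.12],rT,6),
 ('t1',(G+[0,0,.25]+fx)/2,rT*R.from_rotvec((rT.inv()*fr).as_rotvec()/2),12),('fin',fx,fr,14)])
E
python3 d1.py
```

```text
rot [-5.84376506 13.10220779 -8.43031261] G [ 0.49789189 -0.26544528  0.119     ]
ret 6 [-0.0, 0.0, -0.78] [0.0, 0.0, 0.0] marg 0.32 err 0.0000 dq 0.4 [-1.35  1.12  0.49  1.28  0.36  1.73 -0.85] [0.51  0.391 0.099]
m1 13 [-0.62, -0.3, -0.08] [-0.22, 0.5, -0.32] marg 0.36 err 0.0000 dq 0.6 [-1.33  0.26  0.43  1.8   0.44  1.44 -0.39] [0.46  0.252 0.319]
m2 20 [-0.55, -0.56, 0.43] [-0.15, 0.33, -0.21] marg 0.18 err 0.0000 dq 2.1 [-0.39  0.36  0.97  1.92 -0.35  1.04  1.74] [ 0.495 -0.264  0.21 ]
down 6 [-0.02, -0.0, 0.51] [0.01, 0.0, -0.01] marg 0.41 err 0.0000 dq 0.2 [-0.29  0.49  0.86  1.99 -0.48  0.88  1.85] [ 0.498 -0.265  0.118]
lift 6 [0.0, -0.0, -0.67] [-0.0, 0.0, -0.0] marg 0.38 err 0.0000 dq 0.3 [-0.41  0.33  0.99  1.88 -0.31  1.1   1.71] [ 0.498 -0.265  0.239]
t1 12 [0.13, 0.21, -0.23] [0.37, -0.54, 0.48] marg 0.00 err 0.0001 dq 1.7 [-1.38  0.29  1.35  2.08  0.48  0.98  0.17] [ 0.513 -0.16   0.294]
fin 14 [0.29, 0.09, -0.11] [0.32, -0.47, 0.42] marg 0.03 err 0.0000 dq 0.5 [-1.26  1.14  1.14  1.86  0.22  1.25 -0.45] [ 0.525 -0.055  0.216]
```

{"fn": "carry_out", "kwargs": {
  "increments": [
    [[0,0,-0.4],[0,0,0],0],
    [[0,0,-0.78],[0,0,0],0],
    [[0,0,-0.78],[0,0,0],0],
    [[0,0,-0.78],[0,0,0],0],
    [[0,0,-0.78],[0,0,0],0],
    [[0,0,-0.78],[0,0,0],0],
    [[0,0,-0.4],[0,0,0],0]
  ]
}}

```text
time: 21.02
position: [0.5095, 0.3934, 0.1]
tool_rot: [0.528, 0.628, -0.366, 0.439]
force: [0.1, 0.4, -0.0]
gripper_width: 0.0938
grasp_force: 0.0
```

{"fn": "carry_out", "kwargs": {
  "increments": [
    [[-0.6,-0.3,-0.1],[-0.22,0.5,-0.32],0],
    [[-0.6,-0.3,-0.1],[-0.22,0.5,-0.32],0],
    [[-0.6,-0.3,-0.1],[-0.22,0.5,-0.32],0],
    [[-0.6,-0.3,-0.1],[-0.22,0.5,-0.32],0],
    [[-0.6,-0.3,-0.1],[-0.22,0.5,-0.32],0],
    [[-0.6,-0.3,-0.1],[-0.22,0.5,-0.32],0],
    [[-0.6,-0.3,-0.1],[-0.22,0.5,-0.32],0],
    [[-0.6,-0.3,-0.1],[-0.22,0.5,-0.32],0]
  ]
}}

```text
time: 22.02
position: [0.462, 0.3272, 0.2407]
tool_rot: [0.475, 0.775, -0.267, 0.319]
force: [-0.4, 0.7, 0.2]
gripper_width: 0.094
grasp_force: 0.0
```

{"fn": "carry_out", "kwargs": {
  "increments": [
    [[-0.6,-0.3,-0.1],[-0.22,0.5,-0.32],0],
    [[-0.6,-0.3,-0.1],[-0.22,0.5,-0.32],0],
    [[-0.6,-0.3,-0.1],[-0.22,0.5,-0.32],0],
    [[-0.6,-0.3,-0.1],[-0.22,0.5,-0.32],0],
    [[-0.6,-0.3,-0.1],[-0.22,0.5,-0.32],0],
    [[0,0,0],[0,0,0],0]
  ]
}}

```text
time: 22.78
position: [0.4571, 0.2611, 0.3192]
tool_rot: [0.432, 0.848, -0.197, 0.236]
force: [0.3, -0.3, -0.3]
gripper_width: 0.0941
grasp_force: 0.0
```

```bash
python3 lg.py; python3 - <<'E'
from h import *
X=cloud(grab('scene')); Y=cloud(grab('top'))
for n,C in (('s',X),('t',Y)):
    P=C.reshape(-1,3); P=P[(abs(P[:,0]-.533)<.06)&(abs(P[:,1]-.266)<.06)&(P[:,2]>.01)&(P[:,2]<.12)]
    Q=P[P[:,2]>.07]; print(n,len(P),P[:,2].max(),cv2.minEnclosingCircle(Q[:,:2].astype(np.float32)))
E
cat > d2.py <<'E'
from d import *
chain([('m2',[G[0],G[1],.21],rT,20),('down',G,rT,6),('lift',G+[0,0,.12],rT,6),
 ('t1',(G+[0,0,.25]+fx)/2,rT*R.from_rotvec((rT.inv()*fr).as_rotvec()/2),12),('fin',fx,fr,14)])
E
python3 d2.py
```

```text
22.77 [-1.34   0.265  0.432  1.786  0.432  1.451 -0.404] [0.4571 0.2611 0.3192] [ 0.4325  0.8476 -0.1973  0.2358] [ 0.3 -0.3 -0.3] 0.09408972256236206 0.0
s 672 0.08208100933997677 ((0.5345350503921509, 0.26588553190231323), 0.037270743399858475)
t 455 0.08499762879991521 ((0.5317049622535706, 0.26869601011276245), 0.03408008813858032)
m2 20 [-0.57, -0.57, 0.44] [-0.15, 0.33, -0.21] marg 0.17 err 0.0000 dq 2.2 [-0.38  0.37  0.97  1.91 -0.36  1.04  1.75] [ 0.496 -0.266  0.207]
down 6 [-0.01, 0.01, 0.49] [0.01, 0.0, -0.01] marg 0.42 err 0.0000 dq 0.2 [-0.29  0.49  0.86  1.99 -0.48  0.88  1.85] [ 0.498 -0.266  0.119]
lift 6 [0.0, 0.0, -0.67] [-0.0, 0.0, -0.0] marg 0.38 err 0.0000 dq 0.3 [-0.42  0.33  0.99  1.87 -0.31  1.1   1.71] [ 0.498 -0.266  0.239]
t1 12 [0.14, 0.21, -0.23] [0.37, -0.54, 0.48] marg 0.00 err 0.0001 dq 1.8 [-1.39  0.28  1.34  2.08  0.49  0.99  0.16] [ 0.511 -0.158  0.293]
fin 14 [0.29, 0.1, -0.11] [0.32, -0.47, 0.41] marg 0.04 err 0.0000 dq 0.5 [-1.26  1.13  1.13  1.86  0.23  1.25 -0.46] [ 0.526 -0.052  0.215]
```

```bash
cat > e.py <<'E'
from d import *
r0=R.from_quat(s['tool_rot'])
def Rm(a,b,f): return a*R.from_rotvec((a.inv()*b).as_rotvec()*f)
import io,contextlib
for via in ([.56,0,.32],[.62,0,.36],[.68,0,.34],[.52,0,.32]):
  for via2 in ([.53,-.15,.30],[.6,-.15,.30]):
    print('==',via,via2)
    chain([('m2a',via,Rm(r0,rT,.5),16),('m2b',[G[0],G[1],.21],rT,16),('down',G,rT,6),('lift',G+[0,0,.12],rT,6),
    ('t1',via2,Rm(rT,fr,.5),16),('fin',fx,fr,16)])
E
python3 e.py | grep -v -e down -e lift
```

```text
== [0.56, 0, 0.32] [0.53, -0.15, 0.3]
m2a 16 [-0.49, -0.18, 0.27] [-0.09, 0.21, -0.13] marg 0.55 err 0.0000 dq 0.6 [-0.93  0.09  0.67  1.88  0.27  1.13  0.45] [0.56  0.002 0.318]
m2b 16 [-0.2, -0.5, 0.29] [-0.09, 0.2, -0.14] marg 0.50 err 0.0000 dq 0.7 [-0.26  0.31  0.78  1.9  -0.25  1.03  1.64] [ 0.499 -0.264  0.21 ]
t1 16 [0.09, 0.2, -0.19] [0.28, -0.41, 0.36] marg 0.43 err 0.0000 dq 1.0 [-0.9   0.15  0.7   2.02  0.65  1.14 -0.03] [ 0.53  -0.147  0.299]
fin 16 [0.25, 0.05, -0.07] [0.28, -0.41, 0.36] marg 0.43 err 0.0000 dq 0.6 [-1.04  0.85  0.7   1.84  0.56  1.43 -0.81] [ 0.528 -0.055  0.218]
== [0.56, 0, 0.32] [0.6, -0.15, 0.3]
m2a 16 [-0.49, -0.18, 0.27] [-0.09, 0.21, -0.13] marg 0.55 err 0.0000 dq 0.6 [-0.93  0.09  0.67  1.88  0.27  1.13  0.45] [0.56  0.002 0.318]
m2b 16 [-0.2, -0.5, 0.29] [-0.09, 0.2, -0.14] marg 0.50 err 0.0000 dq 0.7 [-0.26  0.31  0.78  1.9  -0.25  1.03  1.64] [ 0.499 -0.264  0.21 ]
t1 16 [-0.02, 0.3, -0.17] [0.28, -0.41, 0.36] marg 0.42 err 0.0000 dq 0.9 [-0.98  0.36  0.95  1.88  0.46  1.03  0.18] [ 0.601 -0.152  0.299]
fin 16 [0.29, -0.1, -0.08] [0.28, -0.4
[... 3031 characters left out ...]
6] marg 0.42 err 0.0000 dq 0.6 [-1.12  0.92  0.84  1.85  0.47  1.37 -0.72] [ 0.527 -0.054  0.217]
== [0.52, 0, 0.32] [0.6, -0.15, 0.3]
m2a 16 [-0.44, -0.25, 0.25] [-0.09, 0.21, -0.13] marg 0.48 err 0.0000 dq 0.6 [-1.02 -0.01  0.69  1.96  0.34  1.17  0.36] [0.517 0.    0.32 ]
m2b 16 [-0.27, -0.45, 0.3] [-0.09, 0.2, -0.14] marg 0.43 err 0.0000 dq 0.8 [-0.32  0.33  0.86  1.9  -0.29  1.03  1.69] [ 0.498 -0.267  0.211]
t1 16 [-0.02, 0.3, -0.17] [0.28, -0.41, 0.36] marg 0.20 err 0.0000 dq 0.9 [-1.11  0.46  1.17  1.89  0.31  0.97  0.32] [ 0.6   -0.151  0.298]
fin 16 [0.29, -0.1, -0.08] [0.28, -0.41, 0.36] marg 0.12 err 0.0000 dq 0.5 [-1.28  1.19  1.19  1.86  0.17  1.23 -0.4 ] [ 0.525 -0.054  0.214]
```

{"fn": "carry_out", "kwargs": {
  "increments": [
    [[-0.61,-0.1,0.22],[-0.09,0.21,-0.13],0],
    [[-0.61,-0.1,0.22],[-0.09,0.21,-0.13],0],
    [[-0.61,-0.1,0.22],[-0.09,0.21,-0.13],0],
    [[-0.61,-0.1,0.22],[-0.09,0.21,-0.13],0],
    [[-0.61,-0.1,0.22],[-0.09,0.21,-0.13],0],
    [[-0.61,-0.1,0.22],[-0.09,0.21,-0.13],0],
    [[-0.61,-0.1,0.22],[-0.09,0.21,-0.13],0],
    [[-0.61,-0.1,0.22],[-0.09,0.21,-0.13],0]
  ]
}}

```text
time: 23.88
position: [0.5313, 0.1287, 0.3503]
tool_rot: [0.397, 0.888, -0.151, 0.178]
force: [-0.1, -0.4, 0.7]
gripper_width: 0.094
grasp_force: 0.0
```

{"fn": "carry_out", "kwargs": {
  "increments": [
    [[-0.61,-0.1,0.22],[-0.09,0.21,-0.13],0],
    [[-0.61,-0.1,0.22],[-0.09,0.21,-0.13],0],
    [[-0.61,-0.1,0.22],[-0.09,0.21,-0.13],0],
    [[-0.61,-0.1,0.22],[-0.09,0.21,-0.13],0],
    [[-0.61,-0.1,0.22],[-0.09,0.21,-0.13],0],
    [[-0.61,-0.1,0.22],[-0.09,0.21,-0.13],0],
    [[-0.61,-0.1,0.22],[-0.09,0.21,-0.13],0],
    [[-0.61,-0.1,0.22],[-0.09,0.21,-0.13],0]
  ]
}}

```text
time: 24.88
position: [0.6202, -0.0007, 0.3586]
tool_rot: [0.361, 0.92, -0.101, 0.117]
force: [0.7, 0.7, -0.1]
gripper_width: 0.0941
grasp_force: 0.0
```

{"fn": "carry_out", "kwargs": {
  "increments": [
    [[-0.09,-0.57,0.36],[-0.09,0.2,-0.14],0],
    [[-0.09,-0.57,0.36],[-0.09,0.2,-0.14],0],
    [[-0.09,-0.57,0.36],[-0.09,0.2,-0.14],0],
    [[-0.09,-0.57,0.36],[-0.09,0.2,-0.14],0],
    [[-0.09,-0.57,0.36],[-0.09,0.2,-0.14],0],
    [[-0.09,-0.57,0.36],[-0.09,0.2,-0.14],0],
    [[-0.09,-0.57,0.36],[-0.09,0.2,-0.14],0],
    [[-0.09,-0.57,0.36],[-0.09,0.2,-0.14],0]
  ]
}}

```text
time: 25.88
position: [0.5565, -0.1355, 0.2911]
tool_rot: [0.318, 0.945, -0.053, 0.059]
force: [0.3, -0.1, 0.3]
gripper_width: 0.0942
grasp_force: 0.0
```

```bash
python3 lg.py; cat > d3.py <<'E'
from d import *
chain([('m2',[G[0],G[1],.21],rT,8),('down',G,rT,6)])
E
python3 d3.py
```

```text
25.88 [-0.588  0.154  0.717  1.862  0.03   1.07   1.028] [ 0.5565 -0.1355  0.2911] [ 0.3177  0.9449 -0.0527  0.0585] [ 0.3 -0.1  0.3] 0.09416552392464203 0.0
m2 8 [-0.08, -0.57, 0.37] [-0.1, 0.2, -0.14] marg 0.56 err 0.0000 dq 0.6 [-0.21  0.3   0.72  1.9  -0.23  1.02  1.63] [ 0.498 -0.265  0.209]
down 6 [0.0, -0.0, 0.5] [0.0, 0.0, 0.0] marg 0.48 err 0.0000 dq 0.2 [-0.14  0.42  0.65  1.98 -0.33  0.85  1.71] [ 0.498 -0.265  0.119]
```

{"fn": "carry_out", "kwargs": {
  "increments": [
    [[-0.08,-0.57,0.37],[-0.1,0.2,-0.14],0],
    [[-0.08,-0.57,0.37],[-0.1,0.2,-0.14],0],
    [[-0.08,-0.57,0.37],[-0.1,0.2,-0.14],0],
    [[-0.08,-0.57,0.37],[-0.1,0.2,-0.14],0],
    [[-0.08,-0.57,0.37],[-0.1,0.2,-0.14],0],
    [[-0.08,-0.57,0.37],[-0.1,0.2,-0.14],0],
    [[-0.08,-0.57,0.37],[-0.1,0.2,-0.14],0],
    [[-0.08,-0.57,0.37],[-0.1,0.2,-0.14],0]
  ]
}}

```text
time: 26.88
position: [0.4984, -0.2654, 0.2088]
tool_rot: [0.272, 0.962, 0.0, 0.001]
force: [0.9, -0.2, -0.1]
gripper_width: 0.094
grasp_force: 0.0
```

{"fn": "carry_out", "kwargs": {
  "increments": [
    [[0,0,0],[0,0,0],0]
  ]
}}

```text
time: 27.0
position: [0.4976, -0.2662, 0.2087]
tool_rot: [0.273, 0.962, -0.0, 0.0]
force: [0.3, 0.3, 1.0]
gripper_width: 0.0935
grasp_force: 0.0
```

```bash
python3 lg.py; sed -i "s/rT,8)/rT,2)/" d3.py; python3 d3.py; python3 - <<'E'
from h import *
g=grab('top'); f=grab('scene')
a=cv2.resize(f['frame'][140:280,100:240],None,fx=2.8,fy=2.8);b=cv2.resize(g['frame'][160:300,330:470],None,fx=2.8,fy=2.8)
cv2.imwrite('pics/s5.png',np.hstack([a,b])[:,:,::-1])
E
```

```text
27.0 [-0.214  0.307  0.727  1.898 -0.237  1.023  1.631] [ 0.4976 -0.2662  0.2087] [ 2.733e-01  9.619e-01 -3.000e-04  2.000e-04] [0.3 0.3 1. ] 0.09348408785243738 0.0
m2 2 [0.0, 0.01, -0.02] [-0.0, 0.0, -0.0] marg 0.56 err 0.0000 dq 0.0 [-0.22  0.3   0.73  1.9  -0.23  1.03  1.63] [ 0.498 -0.266  0.21 ]
down 6 [0.0, 0.0, 0.5] [-0.0, 0.0, -0.0] marg 0.48 err 0.0000 dq 0.2 [-0.15  0.42  0.66  1.98 -0.34  0.85  1.72] [ 0.498 -0.266  0.12 ]
```

View pics/s5.png

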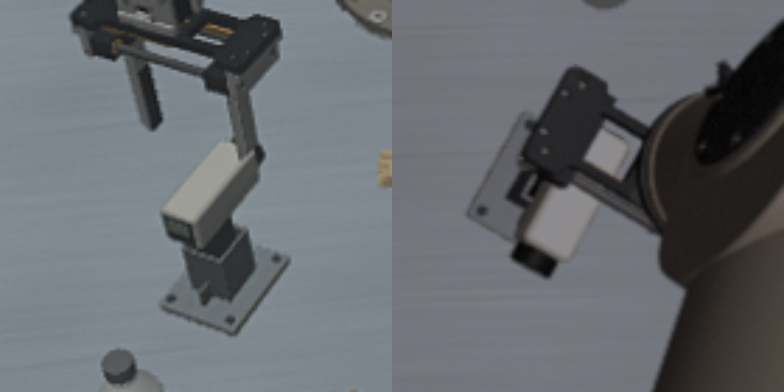

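The open fingers straddle the white barrel (left half, barrel at (210,195)), aligned with its sides. Descending and gripping.

{"fn": "carry_out", "kwargs": {
  "increments": [
    [[0,0,0.5],[0,0,0],0],
    [[0,0,0.5],[0,0,0],0],
    [[0,0,0.5],[0,0,0],0],
    [[0,0,0.5],[0,0,0],0],
    [[0,0,0.5],[0,0,0],0],
    [[0,0,0.3],[0,0,0],0],
    [[0,0,0.2],[0,0,0],0],
    [[0,0,0],[0,0,0],0]
  ]
}}

```text
time: 28.1
position: [0.4987, -0.2657, 0.1201]
tool_rot: [0.272, 0.962, 0.0, 0.002]
force: [-0.9, -0.5, -1.0]
gripper_width: 0.094
grasp_force: 0.0
```

{"fn": "carry_out", "kwargs": {
  "increments": [
    [[0,0,0],[0,0,0],0.3],
    [[0,0,0],[0,0,0],0.4],
    [[0,0,0],[0,0,0],0.5],
    [[0,0,0],[0,0,0],0.6],
    [[0,0,0],[0,0,0],0.8],
    [[0,0,0],[0,0,0],1],
    [[0,0,0],[0,0,0],1],
    [[0,0,0],[0,0,0],1]
  ]
}}

```text
time: 29.1
position: [0.4988, -0.2658, 0.1203]
tool_rot: [0.272, 0.962, 0.0, 0.002]
force: [-0.3, -0.3, 1.6]
gripper_width: 0.042
grasp_force: 29.9
```

```bash
python3 lg.py
```

```text
29.1 [-0.147  0.422  0.662  1.976 -0.344  0.851  1.722] [ 0.4988 -0.2658  0.1203] [2.725e-01 9.622e-01 4.000e-04 2.000e-03] [-0.3 -0.3  1.6] 0.041955638194279 29.880003333091736
```

{"fn": "carry_out", "kwargs": {
  "increments": [
    [[0,0,-0.3],[0,0,0],1],
    [[0,0,-0.5],[0,0,0],1],
    [[0,0,-0.5],[0,0,0],1],
    [[0,0,-0.6],[0,0,0],1],
    [[0,0,-0.6],[0,0,0],1],
    [[0,0,-0.6],[0,0,0],1],
    [[0,0,-0.6],[0,0,0],1],
    [[0,0,-0.4],[0,0,0],1]
  ]
}}

```text
time: 30.1
position: [0.4984, -0.2657, 0.2446]
tool_rot: [0.272, 0.962, 0.0, 0.002]
force: [-0.4, 0.6, -3.2]
gripper_width: 0.0422
grasp_force: 29.9
```

```bash
python3 lg.py; cat > f.py <<'E'
from d import *
def Rm(a,b,f): return a*R.from_rotvec((a.inv()*b).as_rotvec()*f)
rc=R.from_quat(s['tool_rot'])
for v in ([.53,-.15,.31],[.6,-.15,.31]):
    chain([('t1',v,Rm(rc,fr,.5),16),('fin',fx,fr,16)])
E
python3 f.py
```

```text
30.1 [-0.239  0.264  0.746  1.86  -0.204  1.09   1.603] [ 0.4984 -0.2657  0.2446] [2.724e-01 9.622e-01 5.000e-04 2.300e-03] [-0.4  0.6 -3.2] 0.04217265284559302 29.863150119781494
t1 16 [0.08, 0.19, -0.2] [0.28, -0.41, 0.36] marg 0.44 err 0.0000 dq 1.0 [-0.81  0.12  0.6   2.01  0.68  1.17 -0.04] [ 0.529 -0.151  0.311]
fin 16 [0.28, 0.05, -0.07] [0.28, -0.41, 0.36] marg 0.43 err 0.0000 dq 0.7 [-0.98  0.81  0.6   1.85  0.61  1.48 -0.87] [ 0.525 -0.052  0.218]
t1 16 [-0.02, 0.3, -0.18] [0.28, -0.41, 0.36] marg 0.52 err 0.0000 dq 0.9 [-0.9   0.31  0.81  1.87  0.53  1.08  0.12] [ 0.6   -0.15   0.309]
fin 16 [0.3, -0.1, -0.07] [0.28, -0.41, 0.36] marg 0.50 err 0.0000 dq 0.6 [-1.13  0.92  0.85  1.86  0.47  1.36 -0.72] [ 0.524 -0.055  0.218]
```

{"fn": "carry_out", "kwargs": {
  "increments": [
    [[0.08,0.19,-0.2],[0.14,-0.21,0.18],1],
    [[0.08,0.19,-0.2],[0.28,-0.41,0.36],1],
    [[0.08,0.19,-0.2],[0.28,-0.41,0.36],1],
    [[0.08,0.19,-0.2],[0.28,-0.41,0.36],1],
    [[0.08,0.19,-0.2],[0.28,-0.41,0.36],1],
    [[0.08,0.19,-0.2],[0.28,-0.41,0.36],1],
    [[0.08,0.19,-0.2],[0.28,-0.41,0.36],1],
    [[0.08,0.19,-0.2],[0.28,-0.41,0.36],1]
  ]
}}

```text
time: 31.1
position: [0.5083, -0.2121, 0.2859]
tool_rot: [0.38, 0.91, -0.124, 0.106]
force: [0.9, -0.2, -2.1]
gripper_width: 0.042
grasp_force: 29.9
```

{"fn": "carry_out", "kwargs": {
  "increments": [
    [[0.08,0.19,-0.2],[0.28,-0.41,0.36],1],
    [[0.08,0.19,-0.2],[0.28,-0.41,0.36],1],
    [[0.08,0.19,-0.2],[0.28,-0.41,0.36],1],
    [[0.08,0.19,-0.2],[0.28,-0.41,0.36],1],
    [[0.08,0.19,-0.2],[0.28,-0.41,0.36],1],
    [[0.08,0.19,-0.2],[0.28,-0.41,0.36],1],
    [[0.08,0.19,-0.2],[0.28,-0.41,0.36],1],
    [[0.08,0.19,-0.2],[0.28,-0.41,0.36],1]
  ]
}}

```text
time: 32.1
position: [0.528, -0.1517, 0.3121]
tool_rot: [0.478, 0.815, -0.25, 0.212]
force: [0.5, 0.0, -2.9]
gripper_width: 0.042
grasp_force: 29.9
```

```bash
python3 lg.py; cat > f2.py <<'E'
from d import *
chain([('fin',fx,fr,16)])
E
python3 f2.py
```

```text
32.1 [-0.846  0.111  0.642  2.007  0.662  1.165 -0.004] [ 0.528  -0.1517  0.3121] [ 0.4781  0.815  -0.2498  0.2115] [ 0.5  0.  -2.9] 0.042031784416278375 29.87728178501129
fin 16 [0.28, 0.06, -0.06] [0.29, -0.42, 0.37] marg 0.43 err 0.0000 dq 0.7 [-1.    0.82  0.64  1.84  0.59  1.46 -0.85] [ 0.527 -0.055  0.216]
```

{"fn": "carry_out", "kwargs": {
  "increments": [
    [[0.28,0.06,-0.07],[0.29,-0.42,0.37],1],
    [[0.28,0.06,-0.07],[0.29,-0.42,0.37],1],
    [[0.28,0.06,-0.07],[0.29,-0.42,0.37],1],
    [[0.28,0.06,-0.07],[0.29,-0.42,0.37],1],
    [[0.28,0.06,-0.07],[0.29,-0.42,0.37],1],
    [[0.28,0.06,-0.07],[0.29,-0.42,0.37],1],
    [[0.28,0.06,-0.07],[0.29,-0.42,0.37],1],
    [[0.28,0.06,-0.07],[0.29,-0.42,0.37],1]
  ]
}}

```text
time: 33.1
position: [0.5175, -0.0934, 0.2736]
tool_rot: [0.556, 0.678, -0.368, 0.309]
force: [0.3, -0.3, -2.0]
gripper_width: 0.042
grasp_force: 29.9
```

{"fn": "carry_out", "kwargs": {
  "increments": [
    [[0.28,0.06,-0.07],[0.29,-0.42,0.37],1],
    [[0.28,0.06,-0.07],[0.29,-0.42,0.37],1],
    [[0.28,0.06,-0.07],[0.29,-0.42,0.37],1],
    [[0.28,0.06,-0.07],[0.29,-0.42,0.37],1],
    [[0.28,0.06,-0.07],[0.29,-0.42,0.37],1],
    [[0.28,0.06,-0.07],[0.29,-0.42,0.37],1],
    [[0.28,0.06,-0.07],[0.29,-0.42,0.37],1],
    [[0.28,0.06,-0.07],[0.29,-0.42,0.37],1]
  ]
}}

```text
time: 34.1
position: [0.5273, -0.0504, 0.2184]
tool_rot: [0.607, 0.509, -0.468, 0.392]
force: [0.0, 0.1, -2.5]
gripper_width: 0.0419
grasp_force: 29.9
```

{"fn": "carry_out", "kwargs": {
  "increments": [
    [[0,0,0],[0,0,0],1],
    [[0,0,0],[0,0,0],1]
  ]
}}

```text
time: 34.35
position: [0.527, -0.0513, 0.2192]
tool_rot: [0.606, 0.51, -0.468, 0.391]
force: [0.1, 0.0, -2.9]
gripper_width: 0.0418
grasp_force: 29.9
```

```bash
python3 lg.py; sed -i 's/fr,16/fr,2/' f2.py; python3 f2.py; python3 - <<'E'
from h import *
g=grab('top'); f=grab('scene'); np.save('s6.npy',cloud(f)); np.save('t6.npy',cloud(g))
a=f['frame'][60:360,120:440];b=g['frame'][60:360,100:420]
cv2.imwrite('pics/s6.png',cv2.resize(np.hstack([a,b]),None,fx=1.25,fy=1.6)[:,:,::-1])
E
```

```text
34.35 [-0.998  0.817  0.63   1.837  0.588  1.471 -0.847] [ 0.527  -0.0513  0.2192] [ 0.6065  0.51   -0.4681  0.3911] [ 0.1  0.  -2.9] 0.04183098969193864 29.893945455551147
fin 2 [0.03, -0.01, 0.04] [-0.01, 0.02, 0.02] marg 0.58 err 0.0000 dq 0.0 [-1.    0.81  0.63  1.85  0.59  1.46 -0.85] [ 0.526 -0.053  0.217]
```

View pics/s6.png

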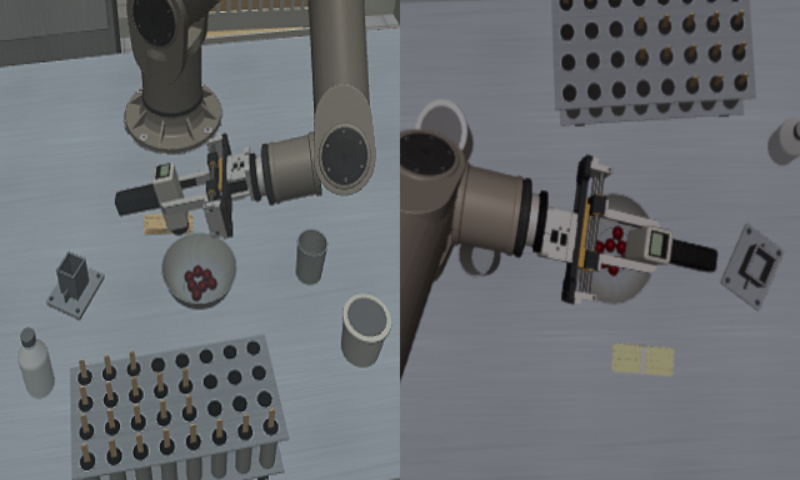

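Thermometer is held lens-down over the bowl (left half: barrel (170,195), bowl (200,270) with cherries); beaker, tub, bottle and sticks are in place. Checking the in-hand pose against the depth data.

```bash
cat > v.py <<'E'
from d import *
import cv2
A=np.vstack([np.load('s6.npy').reshape(-1,3),np.load('t6.npy').reshape(-1,3)]); A=A[~np.isnan(A[:,0])]
rt=R.from_quat(s['tool_rot']).as_matrix(); y=-rt[:,1]; z=-rt[:,2]; x=np.cross(y,z)
o=s['position']-.010*x-.1083*z
L=(A-o)@np.c_[x,y,z]
m=(abs(L[:,1])<.03)&(L[:,2]>-.01)&(L[:,2]<.138)&(L[:,0]>-.06)&(L[:,0]<.09); B=L[m]
bar=B[(B[:,2]>.1)&(B[:,2]<.13)]; gr=B[(B[:,2]<.08)]
print('rear face x (-45):',np.median(bar[bar[:,0]<-.04][:,0]), np.percentile(bar[:,0],[1,50,99]))
print('grip x(-17..17)',np.percentile(gr[:,0],[2,98]),'y',np.percentile(gr[:,1],[2,98]),'z',np.percentile(B[:,2],[1]))
for i in (0,): # tilt of the grip rear face in x
    g=gr[gr[:,0]<-.012]; 
    if len(g)>20: print('rear face slope deg',np.degrees(np.arctan(np.polyfit(g[:,2],g[:,0],1)[0])),g[:,0].mean())
f=bar[bar[:,0]<-.04]; print('rear face of barrel slope',np.degrees(np.arctan(np.polyfit(f[:,2],f[:,0],1)[0])))
P=A[(abs(A[:,0]-.537)<.1)&(abs(A[:,1]-.01)<.1)&(A[:,2]>.054)&(A[:,2]<.063)]
D=np.c_[2*P[:,:2],np.ones(len(P))]; c=np.linalg.lstsq(D,(P[:,:2]**2).sum(1),rcond=None)[0]; print('bowl',c[:2],np.sqrt(c[2]+c[0]**2+c[1]**2),len(P))
lens=o+.08*x+.114*z; bi=np.array([*c[:2],.004]); d=bi-lens
print('lens',lens,'dist',np.linalg.norm(d),'axis',x,'elev',np.degrees(np.arcsin(x[2])),'off deg',np.degrees(np.arccos(x@d/np.linalg.norm(d))),'hit',lens+x*(.004-lens[2])/x[2])
E
python3 v.py
```

```text
rear face x (-45): -0.0432507280110508 [-0.04623652 -0.03715065  0.07977673]
grip x(-17..17) [-0.01665424  0.01494183] y [-0.01751887  0.01575589] z [0.00509424]
rear face slope deg -0.20865735140240357 -0.01407828347347749
rear face of barrel slope -0.6773852786346787
bowl [0.53736867 0.01089977] 0.08200713015371339 466
lens [ 0.53072279 -0.02822701  0.15315118] dist 0.15434100733845724 axis [ 0.0419932   0.25294724 -0.96656829] elev -75.14289054900327 off deg 0.06994364642012689 hit [0.53720276 0.01080529 0.004     ]
```

```bash
python3 -c "
from bench import env
print(env.finish_job())"
```

```text
the job is handed in; nothing more can be done
None
```

The job is handed in: all seven cherries are in the bowl, the empty beaker stands upright back in its place, and the thermometer is held still, lens 75° down at the bowl's centre from about 15.4 cm, at about 34 s on the robot's clock.

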